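# Pull the wrong-cap tray from the stack

### The arm

A 6-joint arm with a two-finger parallel gripper is mounted at the origin on the work surface. World frame = base frame: x ahead of the robot, y to its left, z up, the work surface at z = 0. Lengths are in m, angles in rad, forces in N, time in s.
With the tool pointing down it reaches from about 0.275 to 0.75 m from the base axis. Payload 10.2 kg.
Tool frame: the origin (TCP) lies at the very end of the fingers, on their centre line; the grasp point (between the pads) lies 19 mm behind it; z points along the fingers, y is the direction in which the jaws open and shut (so a half turn about z gives the same grasp; the last joint's range is limited). The gripper opens to 85 mm and grips with 20 to 120 N. Pads are 22 mm wide; open, the fingers measure 114 mm over their backs; the gripper's body (76 mm by 85 mm) begins 54 mm behind the grasp point. The pads swing forward as they close: fully open they stand 13 mm farther back than shut.
Start: joints at [-1.534, 0.313, 1.498, -0, 1.331, -0.223], TCP at [0.135, -0.507, 0.196] pointing down, gripper open.
Joint ranges: [-2.94, 2.94], [-0.97, 2.17], [0.19, 2.56], [-1.23, 4.37], [0.02, 3.11], [-2.88, 2.88]. Speed limits (rad/s): [2.39, 2.39, 3.01, 3.14, 3.14, 3.14].

### API

Orientations are given as [roll, pitch, yaw] about the fixed x, y, z axes, in that order (R = Rz(yaw) Ry(pitch) Rx(roll)).
In Python, from cell import r, vision gives the robot as it stands. The module is installed in compiled form; this text tells all that it offers.
- The arm moves only by the tool move_arm, never from a script. Its argument "plan" is a list of rows, each a list of 2 entries, a list of its own where there are three numbers: the shift along the world's x, y, z in mm, then the turn about the world's z in degrees. In form: [[[tx, ty, tz], spin], ...]. A call has 1 to 8 rows; each row shifts and turns the commanded pose from where the row before left it; what a row does not reach is not made up. A row lasts 1/12 s, in which the tool goes at most 41.7 mm and 7.16 degrees, less where a joint would pass 70% of its speed; a pose out of reach is approached as far as the arm can. A call with a gripper value outside its range is refused whole. "grip" is the closure, from -1 (fully open) to 1 (shut), set as the call begins (left out, the last holds). The fingers move at their own pace and stop on an object; "grip_force" is the grip in N (left out, the last holds). Time passes only in rows, so rows that do not move let the fingers close. It gives the time, the measured TCP pose, the force and the opening at its end, in the units of the state.
- r.state(): the state, without advancing time (a new reading comes with each control period).
- vision.capture(name): name is "side" or "top" or "wrist"; returns the picture (400x640x3 uint8, blue, green, red); there is no depth.
- vision.camera_info(name): a dict with "fx", "fy", "cx", "cy" (pixels), "position" and "orientation" of the camera in the world; the wrist camera has in their place "mount" (4x4, takes a point from camera to tool coordinates, whose origin is the TCP and whose axes are the flange's). Camera axes: x right, y down, z forward; pixel columns grow to the right and rows downward; lengths in m; the calibration is good to about 2 mm. The wrist camera is an equidistant fisheye: a pixel r from the principal point sees the ray r / f radians off the axis. A picture is of the moment at which its call begins: read the wrist's pose just before it. camera_info takes no time and is no camera call.
- r.sign_off(): hands the job in, once; it reports no verdict.
Trained networks look in the newest picture that a camera, given by its name, has taken for a name from the list of things; names that differ only in an ending like _2 or _b are one class to them, and where a whole thing is asked for, a point or a joint stands for the part that bears it (a point fixed in the world has none). Each returns a list of dicts, best first, with "score" (0 to 1); they miss things now and then, are a little off and sometimes report something else, mostly with a low value. They report only what shows in the picture. A call takes as long as a camera call.
- vision.boxes_of(camera, query): "uv" ([column, row] in pixels, amid what is visible of it).
- vision.masks_of(camera, query): "mask" (400x640 bool, what is visible of it) and "uv" ([column, row] in pixels, amid what is visible of it).
The state is a dict: "clock": time; "joint_positions": joint angles; "joint_vel": joint speeds; "effort": joint torques, N m; "eef_pos": TCP position; "orientation": TCP orientation; "contact_force": force on the tool from outside, world axes, zero at the start; "torque": the same for the moment, N m; "opening": opening from 0.0 (shut) to 1.0 (fully open).
Only numpy, scipy, OpenCV 4.12 (cv2) and the standard library are available. Lean on these libraries where they do the work, as an engineer would, in place of code of your own. Each camera call takes 0.05 s, during which the arm holds its last target.

### The job

The yellow tray in the middle of the stack holds the wrong caps. Lift the top blue tray off and set it down on the black rubber mat, then slide the yellow tray sideways off the bottom tray, without lifting it, until it lies square and wholly on the orange patch of the hold shelf; finally put the blue tray back squarely on the bottom blue tray, edges in line. Keep the trays level, lower them rather than drop them, leave the bottom tray in its nest and do not disturb the bottles and the jar.

Things in the scene. Friction and masses are not known exactly. Their poses are not given: they have to be found in the camera images.
- rack: Fixed grey rack, 210 mm (its x) by 193 mm (its y, -41 to +152 mm). Origin on the table below the centre of the stack nest. The nest holds the bottom tray (2 mm play) between lips up to z 26 mm. On its +y side is the hold shelf: level deck, y 31 to 152 mm, top at z 41 mm, 3 mm below the bottom tray's rim, so a tray slides over onto it. A stop rib 15 mm high runs along its far edge (y 146 to 152).
- hold_patch (a point): Centre of the orange patch on the hold shelf, on the deck's surface, 101 mm from the nest's centre along the rack's +y; axes as the rack's. The patch measures 206 mm in x and 88 mm in y and ends at the stop rib.
- top_tray: Blue open tray with white caps, 170 mm long (its x), 58 mm wide (its y), 36 mm high, walls 3 mm, caps fixed in it up to 31 mm, about 0.25 kg, loose. Origin at the centre of its underside. Starts on the middle tray, underside at z 80 mm. It can be gripped from above across its 58 mm width.
- middle_tray: Yellow tray with green caps, same size and origin as the top tray; starts on the bottom tray, underside at z 44 mm. About 0.25 kg, slides with a few newtons.
- bottom_tray: Blue tray with white caps, same size and origin; sits in the rack's nest, underside at z 8 mm, rim at z 44 mm, long side along the rack's x.
- mat: Fixed black rubber mat, 220 mm (its x) by 120 mm (its y) by 4 mm thick, flat on the table, left or right of the rack; origin at the centre of its underside on the table, top at z 4 mm.
- jar_carton: Fixed open cardboard carton of amber jars with white lids, 180 by 125 mm (side flaps reach 215 mm), 90 mm high, on the other side of the rack from the mat. Origin at the centre of its underside.
- bottle_a: Loose green glass bottle with white cap, 60 mm across, 170 mm high, standing beyond the rack to the left. Origin at the centre of its underside.
- bottle_b: Same kind of bottle, standing beyond the rack to the right.
- jar: Loose amber jar, 68 mm across, 80 mm high, standing to the right. Origin at the centre of its underside.

How it is judged:
By the outcome, as a careful person would: the job done as asked, in the order asked, and still so for the second after the job is handed in, with the robot touching nothing.
It also fails if it takes over 70 s, if anything falls off the work surface, if the arm or the gripper's body presses on something with over 40 N, if the wrist force passes 120 N, or if a joint passes its speed limit or range.

## Working session

There is one attempt and no reset: what is moved stays moved. The work goes in short steps, Python scripts to look and compute and a tool call to move; the robot and the scene stay as the last step left them, time stands still between calls to the robot, and variables do not carry over. Pictures are saved under pics/ and viewed, and the job is handed in when it is done.

Besides the shell and the picture viewer there is one more tool, called after "Request:" by a JSON object that holds its "fn" and its "kwargs", one argument or row to a line. move_arm: Moves the arm, as the interface text tells. Its arguments: {"type":"object","properties":{"plan":{"type":"array","items":{"type":"array"}},"grip":{"type":"number"},"grip_force":{"type":"number"}},"required":["plan"]}

```bash
mkdir -p pics; ls; python3 - <<'E'
from cell import r, vision
import cv2
s=r.state(); print({k:s[k] for k in s})
for n in ["side","top","wrist"]:
    im=vision.capture(n); cv2.imwrite(f"pics/{n}0.png",im); print(n,vision.camera_info(n))
E
```

```text
pics
{'clock': 0.0, 'joint_positions': array([-1.53439661e+00,  3.13449370e-01,  1.49845938e+00, -1.16664071e-05,
        1.33100628e+00, -2.23427064e-01]), 'joint_vel': array([-0.00103416, -0.00067041,  0.00053908,  0.00026981,  0.00046626,
        0.00036481]), 'effort': array([-2.82492783e-04, -4.12267613e+01, -2.59745032e+01, -1.49628459e-04,
        4.10742898e-03,  2.12998037e-05]), 'eef_pos': array([ 0.13483897, -0.507065  ,  0.19562704]), 'orientation': array([-3.14030063e+00, -2.81956235e-04,  2.59829379e-01]), 'contact_force': array([ 0.58614401, -0.26717147, -0.25807464]), 'torque': array([ 0.0133455 , -0.00414072,  0.01346253]), 'opening': 0.9997985782286607}
side {'fx': 414.7600953613887, 'fy': 414.7600953613887, 'cx': 316.12300374652875, 'cy': 202.70110545044824, 'position': array([ 0.42505043, -0.81637725,  0.88958076]), 'orientation': array([-2.34981121, -0.00459134, -0.20604549])}
top {'fx': 472.60041848574247, 'fy': 472.60041848574247, 'cx': 312.23894311772983, 'cy': 197.48066288750348, 'position': array([ 0.50771084, -0.02042619,  1.28157325]), 'orientation': array([-3.08586579,  0.0072719 , -1.55728769])}
wrist {'fx': 309.70691628693146, 'fy': 309.70691628693146, 'cx': 320.92286543417237, 'cy': 200.59566886810825, 'mount': array([[-4.72831420e-04, -9.61907002e-01, -2.73376473e-01,
         6.81526228e-02],
       [ 9.99998795e-01, -8.59061095e-04,  1.29311066e-03,
         9.93222492e-04],
       [-1.47869929e-03, -2.73375532e-01,  9.61906249e-01,
        -1.77010700e-01],
       [ 0.00000000e+00,  0.00000000e+00,  0.00000000e+00,
         1.00000000e+00]])}
```

View pics/top0.png

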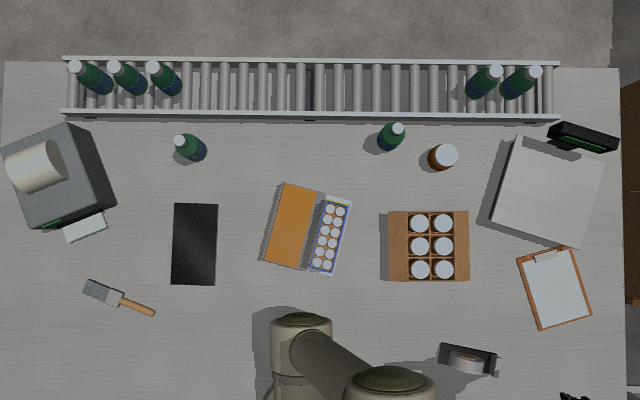

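View pics/side0.png

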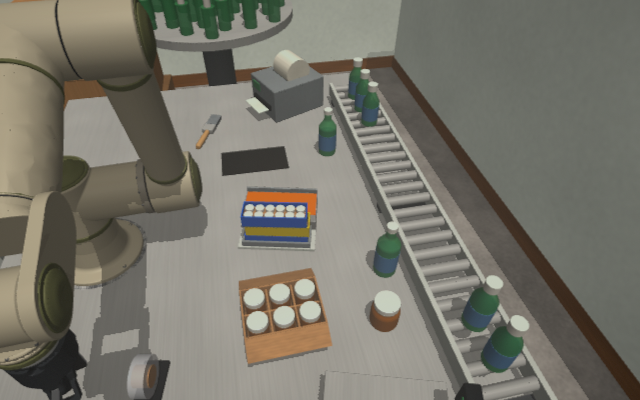

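View pics/wrist0.png

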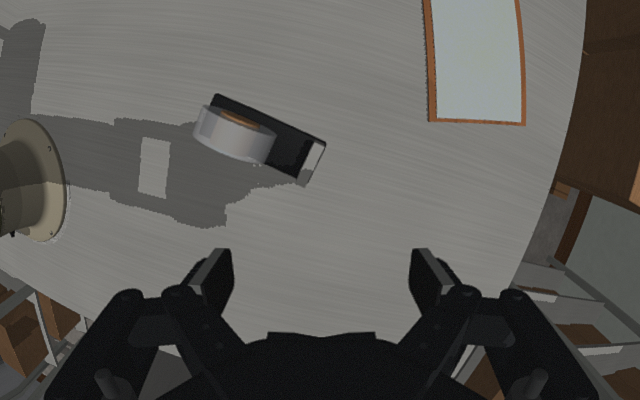

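The top view shows the rack at about (305,230) with the shelf (orange) on its left. The mat is at (195,245) on +y, the carton at (430,245), bottle A at (190,147), bottle B at (391,137) and the jar at (443,156). Next I measure them.

```bash
cat > h.py <<'E'
from cell import r, vision
import cv2, numpy as np
from scipy.spatial.transform import Rotation as Ro
from scipy.optimize import least_squares
def cam(n):
    i=vision.camera_info(n)
    if n=="wrist":
        s=r.state(); T=np.eye(4); T[:3,:3]=Ro.from_euler('xyz',s['orientation']).as_matrix(); T[:3,3]=s['eef_pos']
        M=T@i['mount']; return i,M[:3,:3],M[:3,3]
    return i,Ro.from_euler('xyz',i['orientation']).as_matrix(),np.array(i['position'])
def proj(c,P,n):
    i,R,t=c; q=(np.atleast_2d(P)-t)@R
    if n=="wrist":
        rho=np.linalg.norm(q[:,:2],axis=1); th=np.arctan2(rho,q[:,2]); k=th/np.maximum(rho,1e-9)
        return np.c_[i['cx']+i['fx']*k*q[:,0], i['cy']+i['fy']*k*q[:,1]]
    return np.c_[i['cx']+i['fx']*q[:,0]/q[:,2], i['cy']+i['fy']*q[:,1]/q[:,2]]
def unproj(c,uv,z,n):
    i,R,t=c; uv=np.atleast_2d(uv).astype(float); d=np.c_[(uv[:,0]-i['cx'])/i['fx'],(uv[:,1]-i['cy'])/i['fy']]
    if n=="wrist":
        th=np.linalg.norm(d,axis=1); d=np.c_[d*(np.sin(th)/np.maximum(th,1e-9))[:,None],np.cos(th)]
    else: d=np.c_[d,np.ones(len(d))]
    w=d@R.T; return t+w*((z-t[2])/w[:,2])[:,None]
def rect(mask,c,z,n):
    """unproject mask contour at height z, min-area rect -> centre, sides, yaw of long side"""
    cs,_=cv2.findContours(mask.astype(np.uint8),cv2.RETR_EXTERNAL,cv2.CHAIN_APPROX_NONE)
    k=max(cs,key=cv2.contourArea)[:,0]; P=unproj(c,k,z,n)[:,:2]*1000
    (x,y),(a,b),an=cv2.minAreaRect(P.astype(np.float32))
    if a<b: a,b,an=b,a,an+90
    an=(an+90)%180-90
    return np.round([x,y,a,b,an],1)
E
python3 - <<'E'
from h import *
for n in ["top","side"]:
    c=cam(n); im=vision.capture(n); vis=im.copy()
    for q,z in [("top_tray",.116),("middle_tray",.07),("hold_patch",.041),("rack",.041),("mat",.004),("jar_carton",.09),("bottle_a",0.17),("jar",.08)]:
        for m in vision.masks_of(n,q)[:3]:
            if m['score']<.3: continue
            print(n,q,round(m['score'],2),np.round(m['uv']),m['mask'].sum(),rect(m['mask'],c,z,n))
            vis[m['mask']]=vis[m['mask']]//2+np.random.randint(0,128,3).astype(np.uint8)
    cv2.imwrite(f"pics/{n}_m.png",vis)
print(r.state()['clock'])
E
```

```text
top top_tray 0.57 [330. 238.] 1634 [478.2 -52.2 170.7  59.1 -13.7]
top middle_tray 0.6 [345. 204.] 10 [561.1 -87.   16.2   3.1  76.7]
top hold_patch 0.91 [295. 227.] 3888 [493.7   4.7 210.7 190.7 -13.7]
top rack 0.7 [297. 225.] 3931 [492.4   4.2 210.2 192.9 -14.9]
top mat 0.59 [195. 243.] 3652 [450.  306.6 220.4 122.1  -1.6]
top jar_carton 0.93 [429. 245.] 5759 [ 455.9 -303.7  205.   180.9  -87.7]
top bottle_a 0.75 [394. 136.] 579 [ 719.2 -197.4   74.4   53.6  -44.3]
top bottle_a 0.61 [194. 148.] 699 [687.6 281.2  87.2  55.9  57.1]
top jar 0.69 [345. 203.] 1 [559.  -89.2   0.    0.    0. ]
top jar 0.68 [439. 154.] 690 [ 685.1 -342.    82.    66.5  -44.5]
side top_tray 0.8 [275. 216.] 1679 [475.9 -67.5 174.8  95.7 -13.7]
side middle_tray 0.81 [286. 230.] 564 [488.1 -89.3 179.5  78.2   6.8]
side middle_tray 0.56 [275. 239.] 299 [ 471.1 -111.3  158.9   16.8  -14. ]
side middle_tray 0.33 [281. 311.] 6771 [ 455.5 -324.2  208.7  182.9  -89. ]
side hold_patch 0.88 [286. 200.] 1943 [489.7  -6.1 242.  214.   76.1]
side hold_patch 0.68 [281. 313.] 6816 [ 457.  -307.3  216.1  190.9  -89.2]
side rack 0.97 [288. 201.] 1935 [493.6  -7.6 250.9 209.4  78.1]
side mat 0.63 [254. 160.] 1483 [451.1 306.4 219.4 131.2  -2.8]
side jar_carton 0.82 [281. 312.] 6667 [ 455.2 -335.8  200.9  177.3  -88.8]
side bottle_a 0.68 [385. 255.] 1102 [ 705.8 -274.4  165.7   53.6   61.4]
side jar 0.81 [387. 309.] 1070 [ 678.3 -374.5  104.3   66.7   57.7]
1.05
```

View pics/top_m.png

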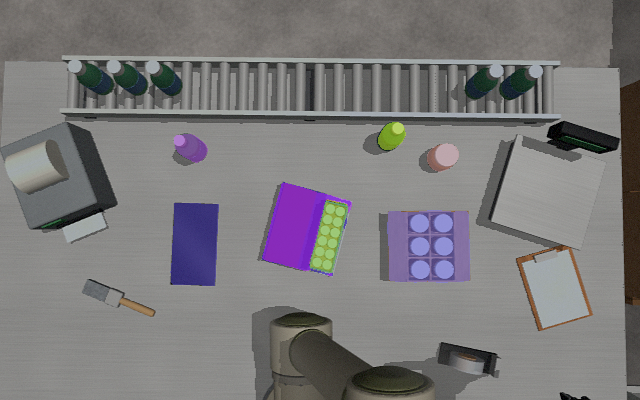

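Stack centre is about (478,-52) mm with yaw -13.7°. The mat is at (450,306). Next I move above the stack, jaws across the tray.

Request:
{"fn": "move_arm", "kwargs": {
  "plan": [
    [[21, 28, 2], -1.8],
    [[21, 28, 2], -1.8],
    [[21, 28, 2], -1.8],
    [[21, 28, 2], -1.8],
    [[21, 28, 2], -1.8],
    [[21, 28, 2], -1.8],
    [[21, 28, 2], -1.8],
    [[21, 28, 2], -1.8]
  ],
  "grip": -1
}}

```text
clock: 1.72
eef_pos: [0.3035, -0.2819, 0.2125]
orientation: [3.141, -0.0, 0.007]
contact_force: [0.9, -0.7, 0.5]
opening: 1.0
```

Request:
{"fn": "move_arm", "kwargs": {
  "plan": [
    [[21, 28, 2], -1.8],
    [[21, 28, 2], -1.8],
    [[21, 28, 2], -1.8],
    [[21, 28, 2], -1.8],
    [[21, 28, 0], -1.8],
    [[21, 28, 0], -1.8],
    [[20, 28, 0], -1.8],
    [[0, 0, 0], 0]
  ]
}}

```text
clock: 2.38
eef_pos: [0.4508, -0.0834, 0.2202]
orientation: [-3.14, -0.001, -0.208]
contact_force: [1.1, -1.1, 0.2]
opening: 0.999
```

```bash
python3 - <<'E'
from h import *
c=cam("wrist"); im=vision.capture("wrist"); cv2.imwrite("pics/w1.png",im)
s=r.state(); print(s['clock'],s['eef_pos'],np.degrees(s['orientation']))
E
```

```text
2.4333 [ 0.44970892 -0.0853549   0.2200778 ] [-1.79986029e+02  5.44931205e-03 -1.18751496e+01]
```

View pics/w1.png

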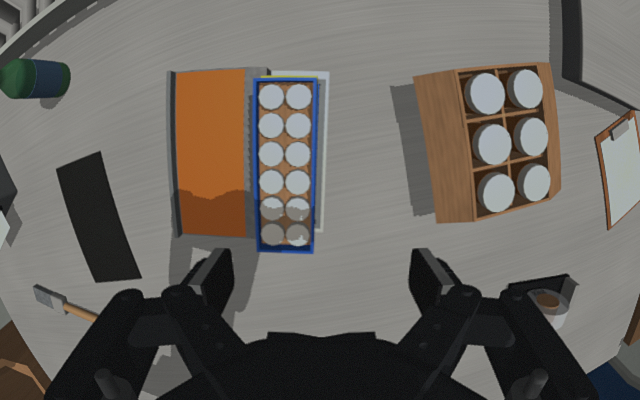

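```bash
cat >> h.py <<'E'
def edgepts(x,y,yaw,L,W,z0,z1,k=15):
    a=np.linspace(-1,1,k); o=np.ones(k)
    p=np.r_[np.c_[a*L/2,o*W/2],np.c_[a*L/2,-o*W/2],np.c_[o*L/2,a*W/2],np.c_[-o*L/2,a*W/2]]
    C,S=np.cos(yaw),np.sin(yaw); q=np.c_[x+p[:,0]*C-p[:,1]*S,y+p[:,0]*S+p[:,1]*C]
    return np.vstack([np.c_[q,np.full(len(q),z)] for z in (z0,z1)])
def fitbox(mask,c,n,x0,z0,z1,L=.170,W=.058):
    m=mask.astype(np.uint8)
    cs,_=cv2.findContours(m,cv2.RETR_EXTERNAL,cv2.CHAIN_APPROX_NONE)
    k=max(cs,key=cv2.contourArea)[:,0].astype(np.float32)
    k=cv2.convexHull(k)[:,0]
    # densify hull
    d=np.vstack([k[i]+(k[(i+1)%len(k)]-k[i])*np.linspace(0,1,max(2,int(np.linalg.norm(k[(i+1)%len(k)]-k[i]))),endpoint=False)[:,None] for i in range(len(k))]).astype(np.float32)
    def res(v):
        h=cv2.convexHull(proj(c,edgepts(v[0],v[1],v[2],L,W,z0,z1),n).astype(np.float32))
        return np.array([cv2.pointPolygonTest(h,(float(a),float(b)),True) for a,b in d])-0.0
    s=least_squares(res,x0,loss='soft_l1',f_scale=1.0,x_scale=[.01,.01,.05],diff_step=1e-4)
    return s.x, np.sqrt(np.mean(res(s.x)**2))
E
python3 - <<'E'
from h import *
x0=[.478,-.052,np.radians(-13.7)]
for n in ["wrist","top","side"]:
    c=cam(n); im=vision.capture(n)
    for q in ["top_tray"]:
        for m in vision.masks_of(n,q)[:2]:
            if m['score']<.3: continue
            x,e=fitbox(m['mask'],c,n,x0,.080,.116)
            print(n,q,round(m['score'],2),np.round(m['uv']),m['mask'].sum(),np.round(x[:2]*1000,1),np.degrees(x[2]).round(2),e.round(2))
            if n=="wrist":
                v=im.copy(); v[m['mask']]=v[m['mask']]//2
                for p in proj(c,edgepts(*x,.17,.058,.08,.116),n): cv2.circle(v,tuple(np.round(p).astype(int).tolist()),1,(0,0,255),-1)
                for p in proj(c,edgepts(*x,.17,.058,.008,.044),n): cv2.circle(v,tuple(np.round(p).astype(int).tolist()),1,(0,255,0),-1)
                cv2.imwrite("pics/w1f.png",v[40:280,140:460].repeat(2,0).repeat(2,1))
E
```

```text
wrist top_tray 0.71 [280. 163.] 10708 [476.6 -54.3] -13.05 0.67
top top_tray 0.75 [330. 217.] 597 [475.9 -54.4] -10.05 3.81
side top_tray 0.91 [275. 215.] 1574 [477.7 -51.4] -13.53 0.62
side top_tray 0.61 [276. 240.] 336 [ 451.7 -174.7] -11.76 2.91
```

View pics/w1f.png

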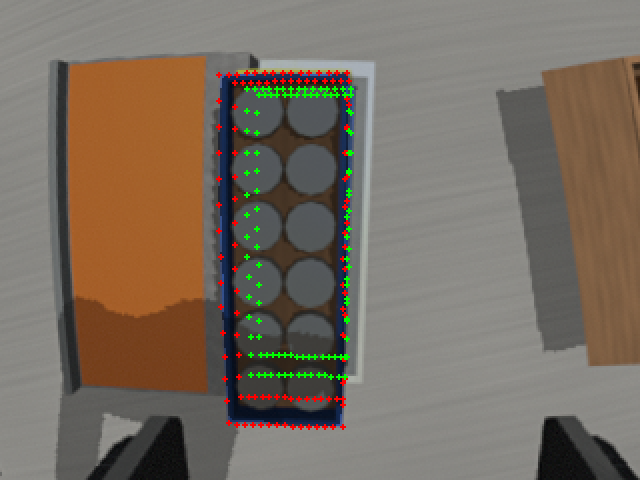

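```bash
cat >> h.py <<'E'
def orange(im):
    h=cv2.cvtColor(im,cv2.COLOR_BGR2HSV); m=(h[...,0]>5)&(h[...,0]<18)&(h[...,1]>170)&(h[...,2]>60)
    nl,lab,st,ce=cv2.connectedComponentsWithStats(m.astype(np.uint8)); i=1+np.argmax(st[1:,4]); return lab==i
def rackfrompatch(x):
    yaw=x[2]; return np.array([x[0]+.101*np.sin(yaw),x[1]-.101*np.cos(yaw)])*1000
E
python3 - <<'E'
from h import *
for n in ["wrist","top"]:
    c=cam(n); im=vision.capture(n); m=orange(im)
    x,e=fitbox(m,c,n,[.50,.045,np.radians(-13.7)],.041,.0411,.206,.088)
    print(n,m.sum(),np.round(x[:2]*1000,1),np.degrees(x[2]).round(2),e.round(2),rackfrompatch(x).round(1))
    v=im.copy(); v[m]=v[m]//2; cv2.imwrite(f"pics/o_{n}.png",v)
E
```

```text
wrist 10490 [503.2  43.5] -14.21 0.88 [478.4 -54.4]
top 622 [503.4  49.1] -16.15 5.31 [475.3 -48. ]
```

View pics/o_wrist.png

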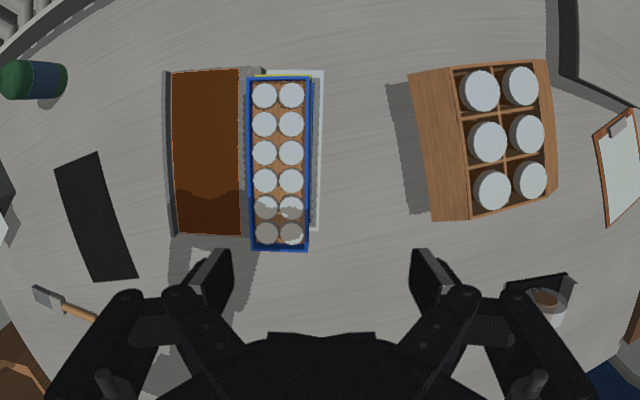

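Request:
{"fn": "move_arm", "kwargs": {
  "plan": [
    [[14, 16, 0], -0.8],
    [[14, 16, 0], -0.8],
    [[0, 0, 0], 0],
    [[0, 0, 0], 0]
  ]
}}

```text
clock: 3.17
eef_pos: [0.4769, -0.0554, 0.22]
orientation: [3.141, 0.0, -0.238]
contact_force: [-0.7, -0.9, -1.1]
opening: 1.003
```

```bash
python3 - <<'E'
from h import *
s=r.state(); print(s['clock'],s['eef_pos'],np.degrees(s['orientation']),s['joint_vel'])
n="wrist"; c=cam(n); im=vision.capture(n); m=orange(im)
s=r.state(); print(s['clock'],s['eef_pos'],np.degrees(s['orientation']))
x,e=fitbox(m,c,n,[.50,.045,np.radians(-13.7)],.041,.0411,.206,.088)
print(n,m.sum(),np.round(x[:2]*1000,1),np.degrees(x[2]).round(2),e.round(2),rackfrompatch(x).round(1))
for k in vision.masks_of(n,"top_tray")[:1]:
    x,e=fitbox(k['mask'],c,n,[.478,-.053,-.24],.080,.116)
    print(k['score'],np.round(x[:2]*1000,1),np.degrees(x[2]).round(2),e.round(2))
v=im.copy()
for p in proj(c,edgepts(*x,.17,.058,.08,.116),n): cv2.circle(v,tuple(np.round(p).astype(int).tolist()),1,(0,0,255),-1)
cv2.imwrite("pics/w2f.png",v)
E
```

```text
3.1667 [ 0.47685189 -0.05537306  0.22004338] [ 1.79993951e+02  1.96075154e-02 -1.36617497e+01] [-0.02499402 -0.01437268  0.01405773 -0.00406901 -0.00048421 -0.01072753]
3.2167 [ 0.47659353 -0.05574788  0.22008253] [ 1.79985822e+02  2.06397678e-02 -1.36971342e+01]
wrist 11039 [503.1  43.6] -14.17 0.89 [478.4 -54.4]
0.57 [477.1 -53.8] -13.23 0.3
```

View pics/w2f.png

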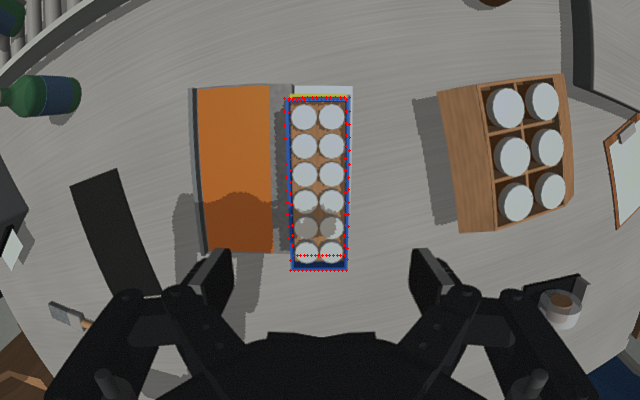

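Request:
{"fn": "move_arm", "kwargs": {
  "plan": [
    [[1, 2, -22], 0],
    [[0, 0, -30], 0],
    [[0, 0, -30], 0],
    [[0, 0, -25], 0],
    [[0, 0, -18], 0],
    [[0, 0, -8], 0],
    [[0, 0, -4], 0],
    [[0, 0, 0], 0]
  ]
}}

```text
clock: 3.93
eef_pos: [0.4778, -0.0538, 0.0833]
orientation: [3.142, 0.0, -0.24]
contact_force: [-0.2, 0.0, 0.2]
opening: 1.001
```

Request:
{"fn": "move_arm", "kwargs": {
  "plan": [
    [[0, 0, 0], 0],
    [[0, 0, 0], 0],
    [[0, 0, 0], 0],
    [[0, 0, 0], 0],
    [[0, 0, 0], 0],
    [[0, 0, 0], 0]
  ],
  "grip": 1,
  "grip_force": 30
}}

```text
clock: 4.43
eef_pos: [0.4779, -0.0534, 0.0834]
orientation: [3.142, -0.0, -0.239]
contact_force: [0.2, -0.0, 0.4]
opening: 0.143
```

```bash
python3 - <<'E'
from h import *
s=r.state(); print(s['clock'],s['eef_pos'],np.degrees(s['orientation']),s['opening'],s['contact_force'],s['torque'])
im=vision.capture("wrist"); cv2.imwrite("pics/w3.png",im)
im=vision.capture("side"); cv2.imwrite("pics/s3.png",im[140:290,200:360].repeat(4,0).repeat(4,1))
E
```

```text
4.4333 [ 0.47791918 -0.05338926  0.08340041] [ 1.79997882e+02 -1.76326910e-02 -1.37102787e+01] 0.14262856603129814 [ 0.18560892 -0.00513179  0.35086482] [-0.00189375 -0.00651194  0.00364339]
```

View pics/w3.png

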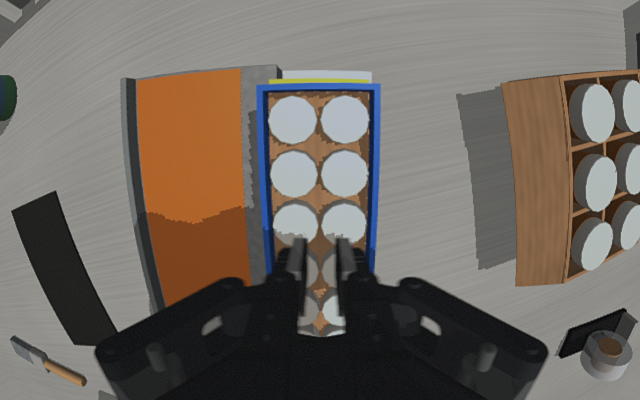

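View pics/s3.png

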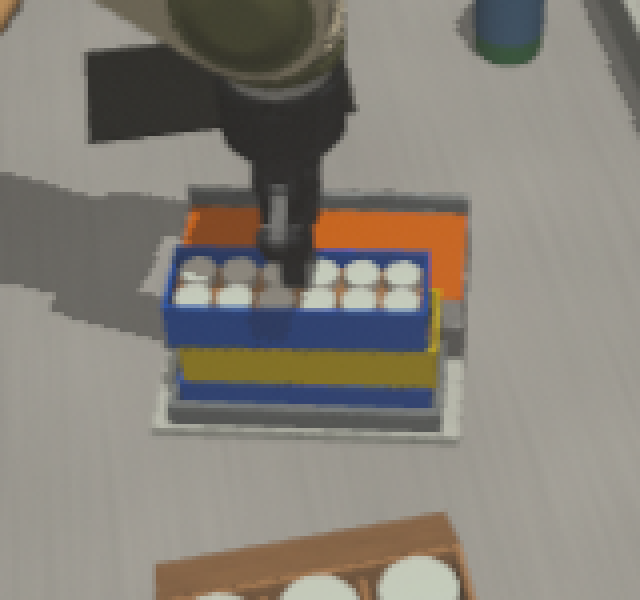

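```bash
python3 - <<'E'
from h import *
c=cam("side"); s=r.state(); print(s['opening'],s['eef_pos'])
for z in [.083,.1,.116,.12,.13,.14]: print(z,proj(c,[.478,-.0534,z],"side").round(1))
c=cam("wrist")
for z in [.083,.1,.116,.12,.13,.14]: print(z,proj(c,[.478,-.0534,z],"wrist").round(1))
i=vision.camera_info("wrist"); print(np.linalg.inv(i['mount'])@[0,0,0,1])
E
python3 - <<'E'
import cv2
im=cv2.imread('pics/w3.png')[220:345,220:420]
cv2.imwrite('pics/w3z.png',cv2.resize(im,None,fx=4,fy=4,interpolation=cv2.INTER_CUBIC))
E
```

```text
0.003012560170406291 [ 0.47787489 -0.05338285  0.08327334]
0.083 [[275.6 218.2]]
0.1 [[275.2 213.8]]
0.116 [[274.8 209.5]]
0.12 [[274.7 208.5]]
0.13 [[274.5 205.7]]
0.14 [[274.2 203. ]]
0.083 [[318.3 229.5]]
0.1 [[318.1 240.4]]
0.116 [[317.9 252.6]]
0.12 [[317.9 256. ]]
0.13 [[317.7 265.2]]
0.14 [[317.6 275.6]]
[-0.00158179  0.01788662  0.18904022  1.        ]
```

View pics/w3z.png

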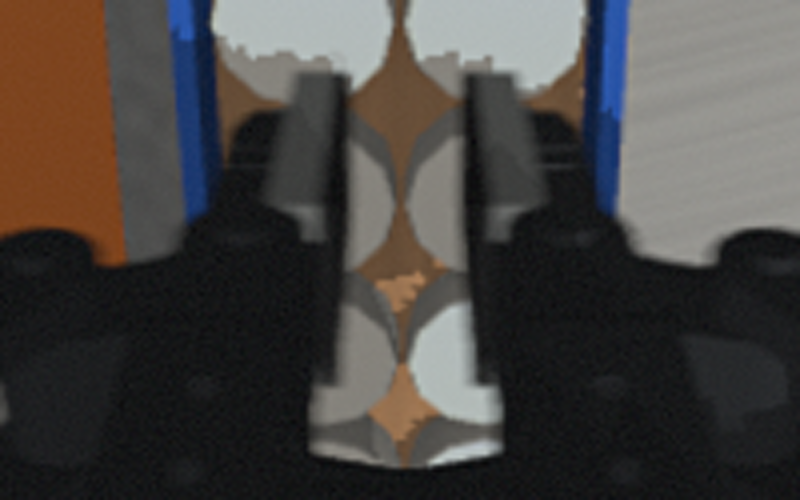

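```bash
python3 - <<'E'
from h import *
im=vision.capture("wrist"); cv2.imwrite("pics/w4.png",cv2.resize(im[200:360,200:440],None,fx=3.3,fy=3.3,interpolation=cv2.INTER_CUBIC))
c=cam("side");im=vision.capture("side"); cv2.imwrite("pics/s4.png",cv2.resize(im[160:260,220:340],None,fx=6,fy=6,interpolation=cv2.INTER_CUBIC))
s=r.state(); print(s['clock'],s['opening'],s['contact_force'])
n="wrist";c=cam(n)
for z in (.083,.1,.111,.116,.121): print(z,proj(c,[[.478+.011*np.cos(.24),-.0534-.011*np.sin(.24),z]],n).round(1))
E
```

```text
4.6333 -0.002570727223716967 [-0.04251916 -0.1745353  -0.2799928 ]
0.083 [[318.3 212.4]]
0.1 [[318.1 222. ]]
0.111 [[317.9 229.2]]
0.116 [[317.9 232.8]]
0.121 [[317.8 236.6]]
```

View pics/w4.png

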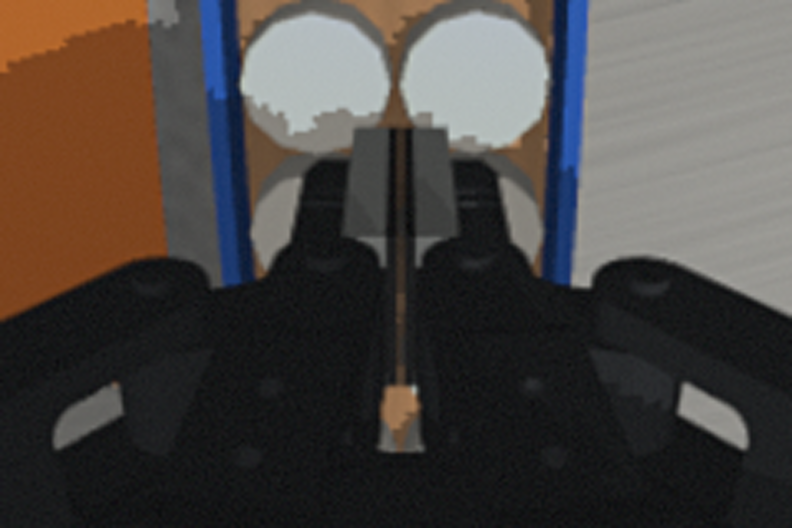

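View pics/s4.png

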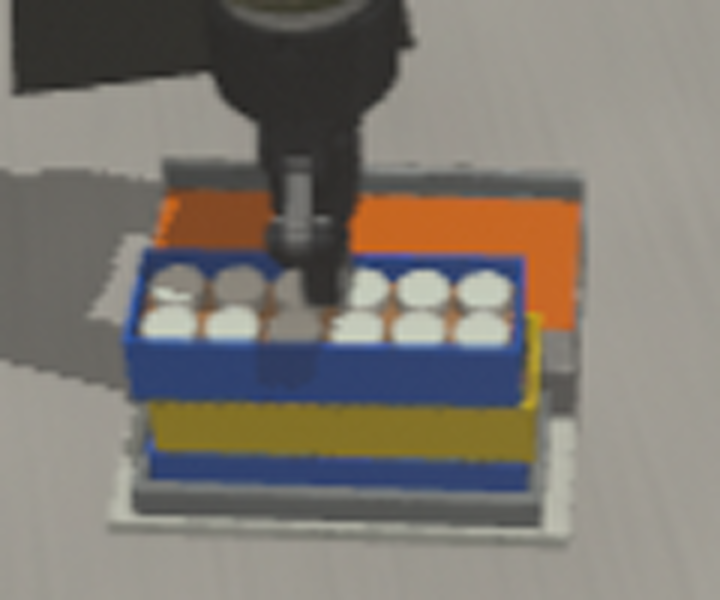

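The closed fingertips show above the caps. In the wrist view their front edge is at row 238, which puts them at z ≈ 0.12 m, although the reported TCP is z = 0.083. The real tips are therefore about 38 mm behind the reported TCP. Nothing was touched, since the contact force is ~0. I'll rise, open and look again with that correction.

Request:
{"fn": "move_arm", "kwargs": {
  "plan": [
    [[0, 0, 15], 0],
    [[0, 0, 0], 0],
    [[0, 0, 0], 0]
  ]
}}

```text
clock: 4.88
eef_pos: [0.4782, -0.0535, 0.0984]
orientation: [3.141, -0.001, -0.239]
contact_force: [0.7, 0.9, -0.2]
opening: 0.003
```

Request:
{"fn": "move_arm", "kwargs": {
  "plan": [
    [[0, 0, 0], 0],
    [[0, 0, 0], 0],
    [[0, 0, 0], 0],
    [[0, 0, 0], 0],
    [[0, 0, 0], 0],
    [[0, 0, 0], 0],
    [[0, 0, 0], 0],
    [[0, 0, 0], 0]
  ],
  "grip": -1
}}

```text
clock: 5.55
eef_pos: [0.4779, -0.0534, 0.0982]
orientation: [3.142, -0.0, -0.239]
contact_force: [-0.1, -0.3, 0.0]
opening: 1.0
```

```bash
python3 - <<'E'
from h import *
s=r.state(); print(s['clock'],s['eef_pos'],np.degrees(s['orientation']),s['opening'],s['contact_force'])
c=cam("wrist");im=vision.capture("wrist"); cv2.imwrite("pics/w5.png",im)
for k in vision.masks_of("wrist","top_tray")[:1]:
    x,e=fitbox(k['mask'],c,"wrist",[.478,-.053,-.24],.080,.116); print(x,e)
c=cam("side");im=vision.capture("side"); cv2.imwrite("pics/s5.png",cv2.resize(im[130:260,220:340],None,fx=5,fy=5,interpolation=cv2.INTER_CUBIC))
for k in vision.masks_of("side","top_tray")[:1]:
    x,e=fitbox(k['mask'],c,"side",[.478,-.053,-.24],.080,.116); print(x,e)
E
```

```text
5.55 [ 0.47785871 -0.05339882  0.09818568] [ 1.79999300e+02 -6.39390943e-04 -1.37151391e+01] 0.999610412101846 [-0.05349502 -0.25434379  0.00592916]
[ 0.47693026 -0.0539719  -0.23218184] 5.70329721133986
[ 0.47714727 -0.05017089 -0.23222706] 0.39332775692633465
```

View pics/w5.png

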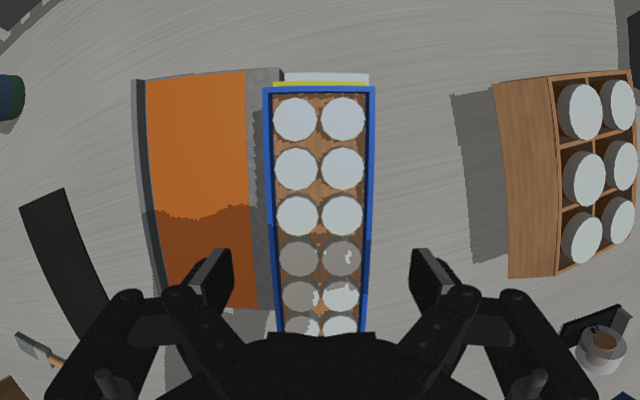

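View pics/s5.png

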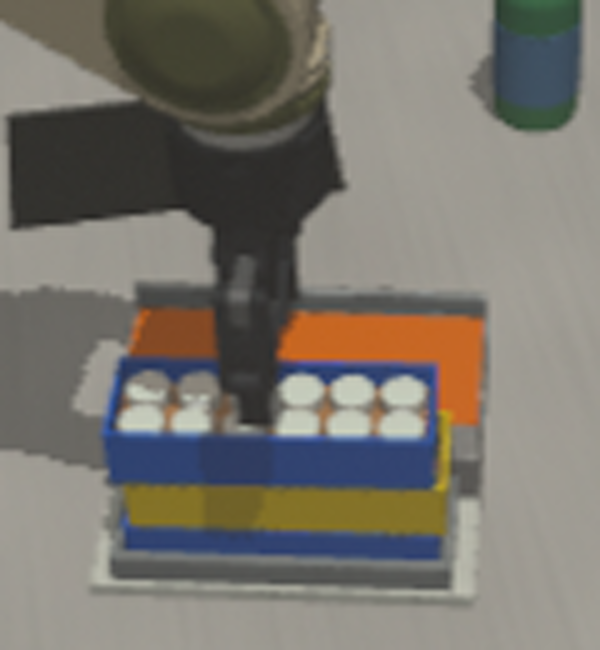

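```bash
python3 - <<'E'
from h import *
c=cam("side")
for o in (.0425,.057):
  for z in (.111,.13,.15): print(o,z,proj(c,[.478-o*.237,-.0534-o*.972,z],"side").round(1))
E
```

```text
0.0425 0.111 [[273.2 222.8]]
0.0425 0.13 [[272.7 217.7]]
0.0425 0.15 [[272.1 212.2]]
0.057 0.111 [[272.6 227.1]]
0.057 0.13 [[272.1 221.9]]
0.057 0.15 [[271.5 216.4]]
```

Request:
{"fn": "move_arm", "kwargs": {
  "plan": [
    [[0, 0, -10], 0],
    [[0, 0, -12], 0],
    [[0, 0, -10], 0],
    [[0, 0, -8], 0],
    [[0, 0, -5], 0],
    [[0, 0, -3], 0],
    [[0, 0, 0], 0],
    [[0, 0, 0], 0]
  ]
}}

```text
clock: 6.42
eef_pos: [0.478, -0.0534, 0.0504]
orientation: [3.142, -0.0, -0.239]
contact_force: [-0.3, -0.4, 0.4]
opening: 1.002
```

```bash
python3 - <<'E'
from h import *
s=r.state(); print(s['clock'],s['eef_pos'],np.degrees(s['orientation']),s['opening'],s['contact_force'])
c=cam("wrist");im=vision.capture("wrist"); cv2.imwrite("pics/w6.png",im)
c=cam("side");im=vision.capture("side"); cv2.imwrite("pics/s6.png",cv2.resize(im[130:260,220:340],None,fx=5,fy=5,interpolation=cv2.INTER_CUBIC))
E
```

```text
6.4167 [ 0.47802555 -0.05343748  0.05035004] [ 1.79998166e+02 -1.84277613e-02 -1.37128043e+01] 1.0017213682731223 [-0.34342988 -0.44784197  0.36021279]
```

View pics/w6.png

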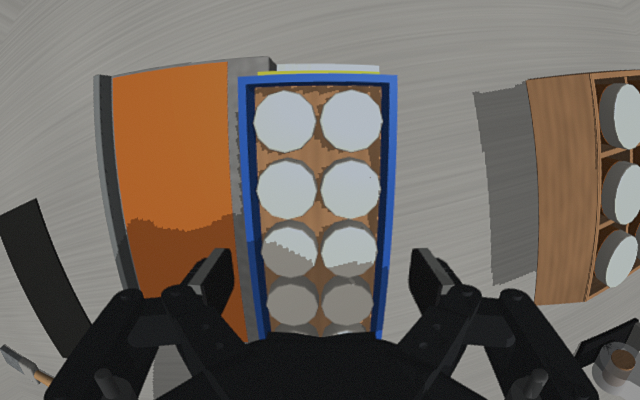

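View pics/s6.png

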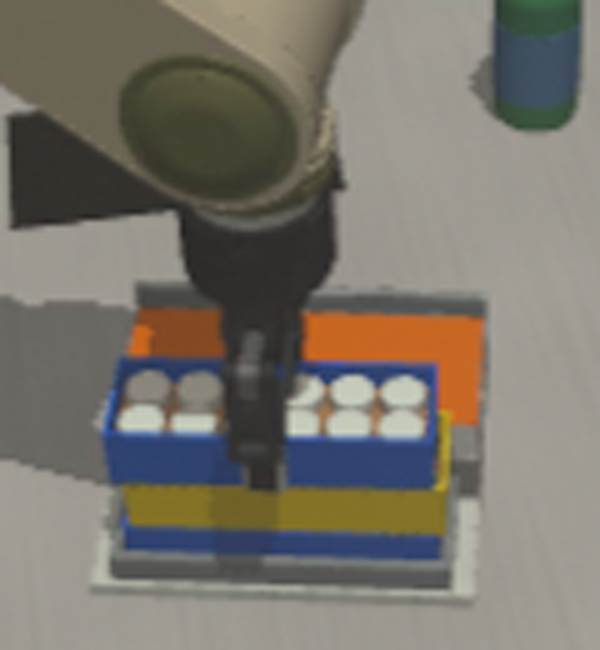

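The tips now show beside the blue tray wall, at z about 0.10 in the side view. I close on the tray.

Request:
{"fn": "move_arm", "kwargs": {
  "plan": [
    [[0, 0, 0], 0],
    [[0, 0, 0], 0],
    [[0, 0, 0], 0],
    [[0, 0, 0], 0],
    [[0, 0, 0], 0]
  ],
  "grip": 1,
  "grip_force": 35
}}

```text
clock: 6.93
eef_pos: [0.4781, -0.0534, 0.0506]
orientation: [3.142, -0.001, -0.239]
contact_force: [-1.0, 2.1, 4.8]
opening: 0.668
```

```bash
python3 - <<'E'
from h import *
s=r.state(); print(s['clock'],s['eef_pos'],np.degrees(s['orientation']),s['opening'],s['contact_force'],s['torque'])
c=cam("wrist");im=vision.capture("wrist"); cv2.imwrite("pics/w7.png",im)
E
```

```text
6.9333 [ 0.47809486 -0.05339361  0.05060437] [ 1.79999300e+02 -4.15835483e-02 -1.37079543e+01] 0.6684097482815516 [-0.99090035  2.07536041  4.83191037] [ 0.13140459  0.17818051 -0.04470528]
```

View pics/w7.png

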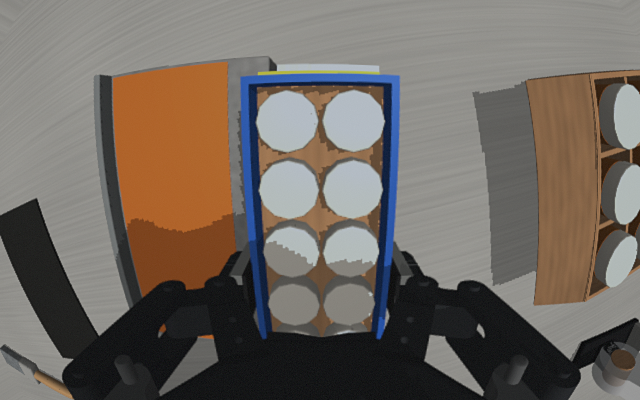

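Request:
{"fn": "move_arm", "kwargs": {
  "plan": [
    [[0, 0, 3], 0],
    [[0, 0, 8], 0],
    [[0, 0, 15], 0],
    [[0, 0, 20], 0],
    [[0, 0, 20], 0],
    [[0, 0, 10], 0],
    [[0, 0, 4], 0],
    [[0, 0, 0], 0]
  ]
}}

```text
clock: 7.65
eef_pos: [0.4779, -0.0535, 0.1305]
orientation: [3.141, -0.001, -0.239]
contact_force: [0.1, -0.3, -3.4]
opening: 0.672
```

```bash
python3 - <<'E'
from h import *
s=r.state(); print(s['clock'],s['eef_pos'],np.degrees(s['orientation']),s['opening'],s['contact_force'],s['torque'])
n="wrist";c=cam("wrist");im=vision.capture("wrist"); cv2.imwrite("pics/w8.png",im)
im=vision.capture("side"); cv2.imwrite("pics/s8.png",cv2.resize(im[130:260,220:340],None,fx=5,fy=5,interpolation=cv2.INTER_CUBIC))
E
```

```text
7.65 [ 0.47794593 -0.05345518  0.13054612] [ 1.79993097e+02 -4.62144742e-02 -1.37146792e+01] 0.67241876071528 [ 0.13228588 -0.31532114 -3.40598907] [ 0.04524777  0.02326743 -0.0588755 ]
```

View pics/w8.png

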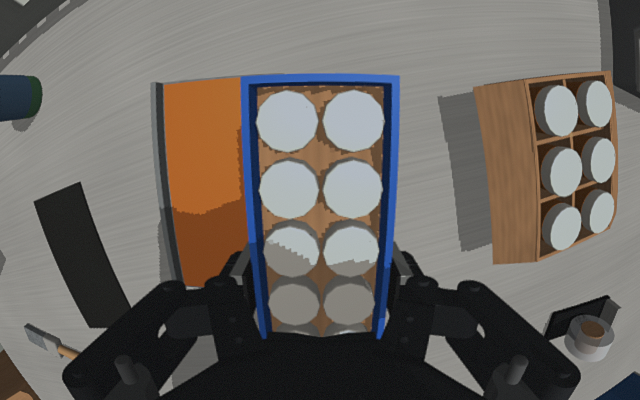

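View pics/s8.png

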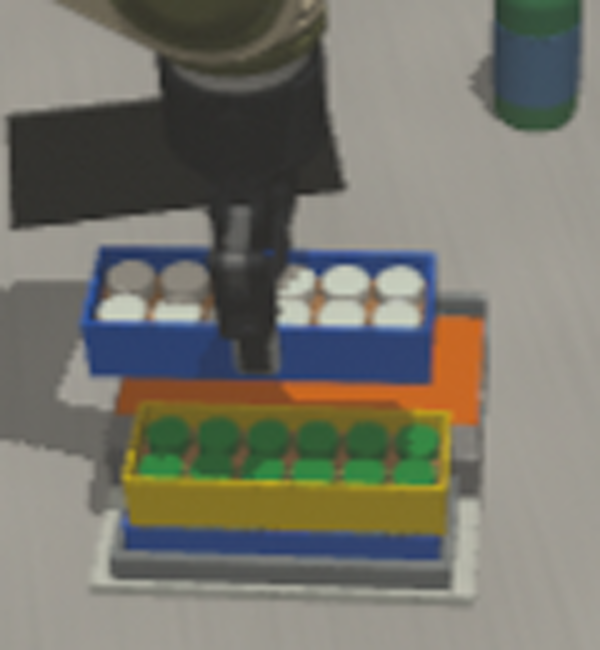

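Request:
{"fn": "move_arm", "kwargs": {
  "plan": [
    [[0, 8, 0], 0],
    [[-1, 16, 0], 1],
    [[-2, 26, 0], 1],
    [[-2, 30, 0], 1],
    [[-3, 30, 0], 1],
    [[-3, 30, 0], 1],
    [[-3, 30, 0], 1],
    [[-3, 30, 0], 1]
  ]
}}

```text
clock: 8.42
eef_pos: [0.4598, 0.1485, 0.1294]
orientation: [3.141, 0.002, -0.116]
contact_force: [1.5, -0.2, -3.3]
opening: 0.672
```

Request:
{"fn": "move_arm", "kwargs": {
  "plan": [
    [[-3, 30, 0], 1],
    [[-2, 30, -10], 1],
    [[-2, 30, -15], 1],
    [[-2, 30, -15], 1],
    [[-1, 20, -15], 1],
    [[-1, 13, -15], 0],
    [[0, 7, -10], 0],
    [[0, 0, 0], 0]
  ]
}}

```text
clock: 9.08
eef_pos: [0.448, 0.3072, 0.0475]
orientation: [3.14, 0.005, -0.029]
contact_force: [0.1, -0.0, -3.4]
opening: 0.67
```

```bash
python3 - <<'E'
from h import *
for i in range(2): im=vision.capture("side")
s=r.state(); print(s['clock'],s['eef_pos'],np.degrees(s['orientation']),s['opening'],s['contact_force'],s['joint_positions'])
cv2.imwrite("pics/s9.png",im)
im=vision.capture("top"); cv2.imwrite("pics/t9.png",im)
E
```

```text
9.1833 [0.44973898 0.30623998 0.05009753] [ 1.79971955e+02  3.74936879e-02 -1.71772803e+00] 0.6723476788970564 [ 0.308284   -0.52532099 -2.45894906] [ 3.82504524e-01  5.12154427e-01  1.61610748e+00 -2.19182363e-04
  1.01412649e+00  1.98339658e+00]
```

View pics/s9.png

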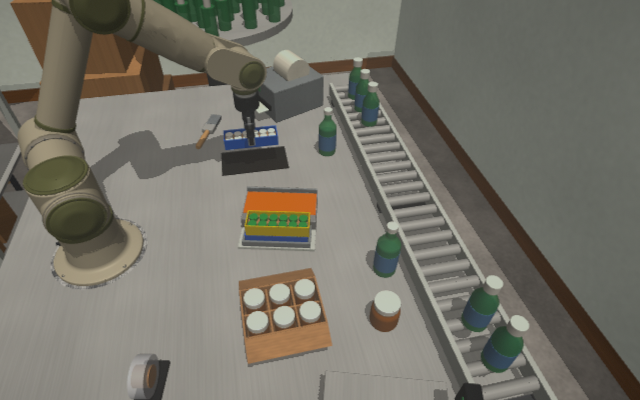

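View pics/t9.png

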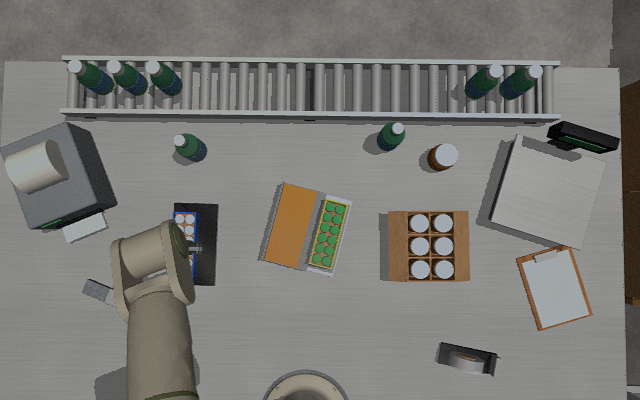

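```bash
python3 - <<'E'
from h import *
for n in ("side","top"):
    c=cam(n); im=vision.capture(n)
    k=[k for k in vision.masks_of(n,"top_tray") if abs(k['uv'][0]-(250 if n=="side" else 185))<30]
    for k in k[:1]:
        x,e=fitbox(k['mask'],c,n,[.45,.306,-.03],.0795,.1155); print(n,k['score'],x,e)
    k=vision.masks_of(n,"mat")
    for k in k[:1]: print(n,k['score'],rect(k['mask'],c,.004,n))
    for k in vision.masks_of(n,"middle_tray")[:2]:
        x,e=fitbox(k['mask'],c,n,[.478,-.053,-.24],.044,.080); print(n,k['score'],k['uv'],x,e)
    print(proj(c,edgepts(.45,.306,-.03,.17,.058,.0795,.1155,2),n).round())
print(r.state()['clock'])
E
```

```text
side 0.71 [ 0.44952884  0.31373571 -0.11851071] 2.8566729903252326
side 0.8 [450.5 304.8 224.9 129.5  -2.4]
side 0.71 [279.6, 220.4] [ 0.48384211 -0.05188766 -0.23339063] 0.2550434997687514
side 0.19 [283.1, 206.6] [ 0.48542238 -0.05050559 -0.24031683] 15.862486524048741
[[226. 139.]
 [277. 134.]
 [226. 150.]
 [279. 144.]
 [279. 144.]
 [277. 134.]
 [226. 150.]
 [226. 139.]
 [224. 130.]
 [276. 125.]
 [224. 140.]
 [278. 135.]
 [278. 135.]
 [276. 125.]
 [224. 140.]
 [224. 130.]]
top 0.61 [ 0.44960111  0.30993808 -0.09307603] 4.708200628217877
top 0.66 [448.4 302.  223.9 119.4   1.4]
top 0.94 [329.3, 232.0] [ 0.48364316 -0.05289487 -0.24553692] 0.3479261188739804
[[173. 278.]
 [177. 211.]
 [196. 279.]
 [200. 212.]
 [200. 212.]
 [177. 211.]
 [196. 279.]
 [173. 278.]
 [169. 280.]
 [173. 211.]
 [193. 281.]
 [197. 212.]
 [197. 212.]
 [173. 211.]
 [193. 281.]
 [169. 280.]]
9.6333
```

Request:
{"fn": "move_arm", "kwargs": {
  "plan": [
    [[0, 0, -12], 0],
    [[0, 0, -18], 0],
    [[0, 0, -18], 0],
    [[0, 0, -12], 0],
    [[0, 0, -7], 0],
    [[0, 0, -4], 0],
    [[0, 0, -2], 0],
    [[0, 0, 0], 0]
  ]
}}

```text
clock: 10.3
eef_pos: [0.4501, 0.3067, -0.0226]
orientation: [-3.141, -0.0, -0.03]
contact_force: [0.4, 0.3, -3.2]
opening: 0.675
```

Request:
{"fn": "move_arm", "kwargs": {
  "plan": [
    [[0, 0, -1], 0],
    [[0, 0, -1], 0],
    [[0, 0, 0], 0]
  ]
}}

```text
clock: 10.55
eef_pos: [0.45, 0.3067, -0.0245]
orientation: [-3.141, -0.001, -0.03]
contact_force: [0.2, -0.0, -2.5]
opening: 0.672
```

Request:
{"fn": "move_arm", "kwargs": {
  "plan": [
    [[0, 0, -1], 0],
    [[0, 0, 0], 0]
  ]
}}

```text
clock: 10.72
eef_pos: [0.4501, 0.3067, -0.0253]
orientation: [-3.141, -0.001, -0.03]
contact_force: [-1.2, -0.4, 1.2]
opening: 0.673
```

Request:
{"fn": "move_arm", "kwargs": {
  "plan": [
    [[0, 0, -1], 0],
    [[0, 0, 0], 0]
  ]
}}

```text
clock: 10.88
eef_pos: [0.4501, 0.3067, -0.0254]
orientation: [-3.142, -0.001, -0.03]
contact_force: [-5.2, -1.2, 13.1]
opening: 0.673
```

On the mat: contact force +13 N at TCP z = -25.4 mm. I release and rise.

Request:
{"fn": "move_arm", "kwargs": {
  "plan": [
    [[0, 0, 1], 0],
    [[0, 0, 0], 0]
  ]
}}

```text
clock: 11.05
eef_pos: [0.4501, 0.3067, -0.0253]
orientation: [-3.141, -0.001, -0.03]
contact_force: [-2.2, -0.6, 4.7]
opening: 0.671
```

Request:
{"fn": "move_arm", "kwargs": {
  "plan": [
    [[0, 0, 0], 0],
    [[0, 0, 0], 0],
    [[0, 0, 0], 0],
    [[0, 0, 0], 0],
    [[0, 0, 0], 0]
  ],
  "grip": -1
}}

```text
clock: 11.47
eef_pos: [0.4499, 0.3066, -0.0259]
orientation: [-3.142, 0.0, -0.03]
contact_force: [0.3, 0.1, 0.4]
opening: 0.995
```

Request:
{"fn": "move_arm", "kwargs": {
  "plan": [
    [[0, 0, 8], 0],
    [[0, 0, 20], 0],
    [[0, 0, 30], 0],
    [[0, 0, 35], 0],
    [[0, 0, 35], 0],
    [[0, 0, 20], 0],
    [[0, 0, 0], 0],
    [[0, 0, 0], 0]
  ]
}}

```text
clock: 12.13
eef_pos: [0.4502, 0.3068, 0.1234]
orientation: [-3.141, -0.002, -0.03]
contact_force: [0.2, -1.0, -0.6]
opening: 1.001
```

```bash
python3 - <<'E'
from h import *
s=r.state(); print(s['clock'],s['eef_pos'],np.degrees(s['orientation']),s['opening'],s['contact_force'])
c=cam("wrist");im=vision.capture("wrist"); cv2.imwrite("pics/w10.png",im)
for k in vision.masks_of("wrist","top_tray")[:1]:
    x,e=fitbox(k['mask'],c,"wrist",[.45,.306,-.03],.004,.040); print(k['uv'],x,e)
E
```

```text
12.1333 [0.45017456 0.30677551 0.12337716] [-1.79944696e+02 -1.24579472e-01 -1.71226235e+00] 1.0009749852450673 [ 0.2152084  -1.03571859 -0.59222893]
[320.0, 185.2] [ 0.44851132  0.30539718 -0.02653908] 0.44802791907498596
```

View pics/w10.png

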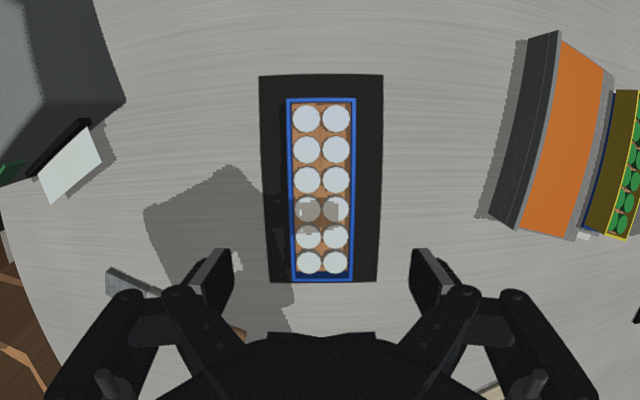

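Blue tray is flat on the mat, in frame at (320,190) and wholly inside it. Back to the stack for the yellow tray.

Request:
{"fn": "move_arm", "kwargs": {
  "plan": [
    [[1, -10, 4], 0],
    [[2, -22, 4], -1],
    [[3, -30, 4], -1],
    [[3, -35, 4], -1],
    [[3, -35, 4], -1],
    [[3, -35, 0], -1],
    [[3, -35, 0], -1],
    [[3, -35, 0], -1]
  ]
}}

```text
clock: 12.9
eef_pos: [0.4701, 0.0674, 0.1417]
orientation: [3.141, 0.001, -0.153]
contact_force: [2.0, 0.4, -0.8]
opening: 1.0
```

Request:
{"fn": "move_arm", "kwargs": {
  "plan": [
    [[3, -35, 0], -1],
    [[3, -35, 0], -1],
    [[3, -28, 0], -1],
    [[2, -16, 0], -1],
    [[2, -9, 0], -1],
    [[0, 0, 0], 0],
    [[0, 0, 0], 0],
    [[0, 0, 0], 0]
  ]
}}

```text
clock: 13.57
eef_pos: [0.4836, -0.0524, 0.142]
orientation: [-3.141, 0.001, -0.238]
contact_force: [0.2, 0.0, 0.4]
opening: 1.002
```

```bash
python3 - <<'E'
from h import *
n="wrist"
vision.capture(n)
s=r.state(); print(s['clock'],s['eef_pos'],np.degrees(s['orientation']),s['opening'],s['contact_force'])
c=cam("wrist");im=vision.capture("wrist")
v=im.copy()
for k in vision.masks_of("wrist","middle_tray")[:2]:
    x,e=fitbox(k['mask'],c,"wrist",[.484,-.053,-.24],.044,.080); print(k['score'],k['uv'],x,np.degrees(x[2]),e)
    if e<3:
      for p in proj(c,edgepts(*x,.17,.058,.044,.080),n): cv2.circle(v,tuple(np.round(p).astype(int).tolist()),0,(0,0,255),-1)
m=orange(im); x,e=fitbox(m,c,n,[.50,.045,np.radians(-13.7)],.041,.0411,.206,.088)
print(x,np.degrees(x[2]),e,rackfrompatch(x))
cv2.imwrite("pics/w11.png",v)
E
```

```text
13.6167 [ 0.48364235 -0.05232031  0.14208257] [-1.79988517e+02  2.58012140e-02 -1.36148884e+01] 1.0022601662816892 [-0.43193849 -0.35337826  0.23636863]
0.63 [324.2, 190.2] [ 0.48331298 -0.05470939 -0.23949568] -13.722091451675265 0.5380200917309802
0.26 [237.4, 171.9] [ 0.50472944 -0.00890228 -0.15180134] -8.697575973314754 47.828156975444244
[ 0.50315764  0.04355538 -0.24526011] -14.05236922397036 2.216887591656879 [478.63396262 -54.42211672]
```

View pics/w11.png

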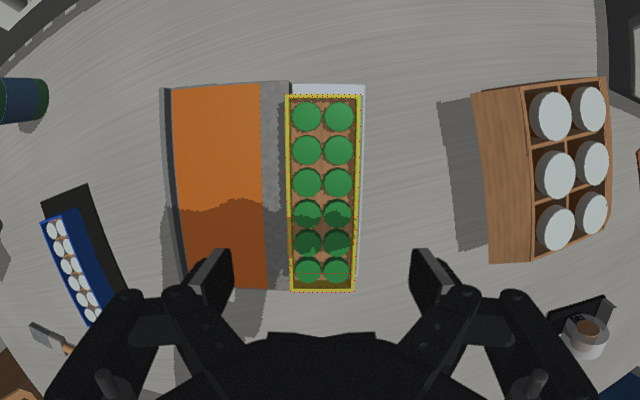

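Request:
{"fn": "move_arm", "kwargs": {
  "plan": [
    [[0, -1, -14], -0.3],
    [[0, 0, -24], 0],
    [[0, 0, -28], 0],
    [[0, 0, -26], 0],
    [[0, 0, -19], 0],
    [[0, 0, -11], 0],
    [[0, 0, -5], 0],
    [[0, 0, 0], 0]
  ]
}}

```text
clock: 14.38
eef_pos: [0.4834, -0.0538, 0.0145]
orientation: [-3.141, 0.002, -0.244]
contact_force: [-0.5, 0.8, -0.0]
opening: 1.002
```

```bash
python3 - <<'E'
from h import *
s=r.state(); print(s['clock'],s['eef_pos'],np.degrees(s['orientation']),s['opening'],s['contact_force'])
c=cam("side");im=vision.capture("side"); cv2.imwrite("pics/s12.png",cv2.resize(im[130:260,220:340],None,fx=5,fy=5,interpolation=cv2.INTER_CUBIC))
E
```

```text
14.3833 [ 0.48337857 -0.05379214  0.01449348] [-1.79988457e+02  9.74455287e-02 -1.39686924e+01] 1.0018757436168886 [-0.51741065  0.76780012 -0.0271068 ]
```

View pics/s12.png

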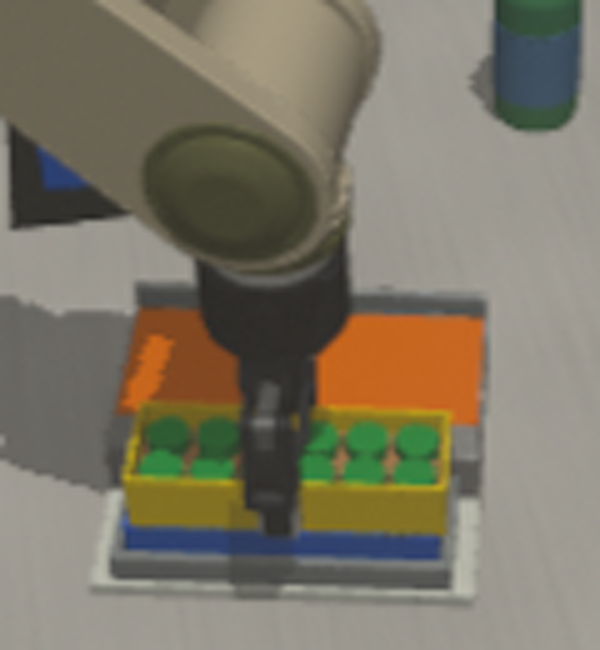

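Request:
{"fn": "move_arm", "kwargs": {
  "plan": [
    [[0, 0, 0], 0],
    [[0, 0, 0], 0],
    [[0, 0, 0], 0],
    [[0, 0, 0], 0],
    [[0, 0, 0], 0]
  ],
  "grip": 1,
  "grip_force": 25
}}

```text
clock: 14.85
eef_pos: [0.4844, -0.0545, 0.0161]
orientation: [3.141, -0.002, -0.244]
contact_force: [-0.3, 1.0, 6.4]
opening: 0.67
```

Request:
{"fn": "move_arm", "kwargs": {
  "plan": [
    [[1, 4, 0], 0],
    [[2, 8, 0], 0],
    [[2, 8, 0], 0],
    [[0, 0, 0], 0]
  ]
}}

```text
clock: 15.18
eef_pos: [0.4898, -0.0339, 0.0161]
orientation: [3.142, -0.002, -0.244]
contact_force: [0.1, 3.1, 8.0]
opening: 0.675
```

```bash
python3 - <<'E'
from h import *
s=r.state(); print(s['clock'],s['eef_pos'],np.degrees(s['orientation']),s['opening'],s['contact_force'],s['torque'])
c=cam("side");im=vision.capture("side"); cv2.imwrite("pics/s13.png",cv2.resize(im[130:260,220:340],None,fx=5,fy=5,interpolation=cv2.INTER_CUBIC))
E
```

```text
15.1833 [ 0.4898482  -0.03386521  0.01612406] [ 1.79996385e+02 -1.38509233e-01 -1.39764024e+01] 0.6753006536405273 [0.14557989 3.0674329  8.0324626 ] [ 0.69555443 -0.00676567 -0.01503185]
```

View pics/s13.png

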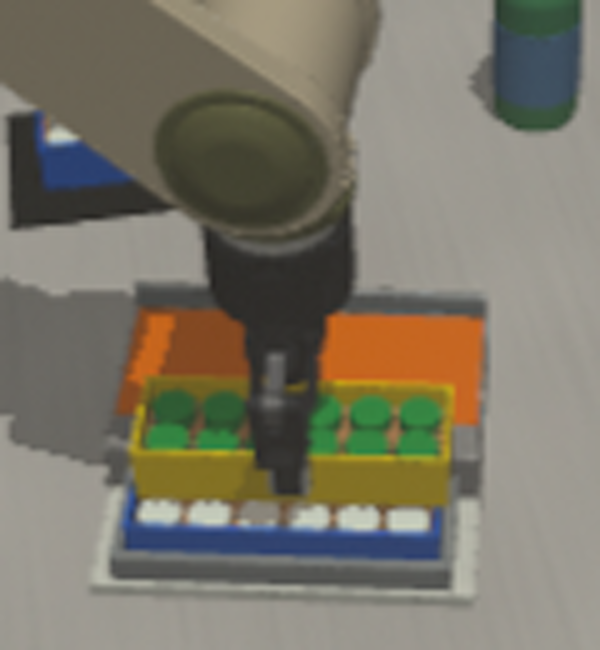

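Request:
{"fn": "move_arm", "kwargs": {
  "plan": [
    [[1, 4, 1], 0],
    [[2, 8, 0], 0],
    [[2, 8, 0], 0],
    [[2, 8, 0], 0],
    [[2, 7, 0], 0],
    [[1, 4, 0], 0],
    [[0, 2, 0], 0],
    [[0, 0, 0], 0]
  ]
}}

```text
clock: 15.9
eef_pos: [0.4985, 0.0072, 0.0158]
orientation: [-3.141, 0.001, -0.244]
contact_force: [-0.1, -0.3, -2.9]
opening: 0.672
```

```bash
python3 - <<'E'
from h import *
s=r.state(); print(s['clock'],s['eef_pos'],np.degrees(s['orientation']),s['opening'],s['contact_force'],s['torque'])
c=cam("side");im=vision.capture("side"); cv2.imwrite("pics/s14.png",cv2.resize(im[130:260,220:340],None,fx=5,fy=5,interpolation=cv2.INTER_CUBIC))
c=cam("wrist");im=vision.capture("wrist"); cv2.imwrite("pics/w14.png",im)
E
```

```text
15.9 [0.49850372 0.00724891 0.01584769] [-1.79992935e+02  5.65975016e-02 -1.39769911e+01] 0.6724630034133554 [-0.0600807  -0.25114801 -2.88764952] [-0.03460333  0.04327782 -0.05066512]
```

View pics/s14.png

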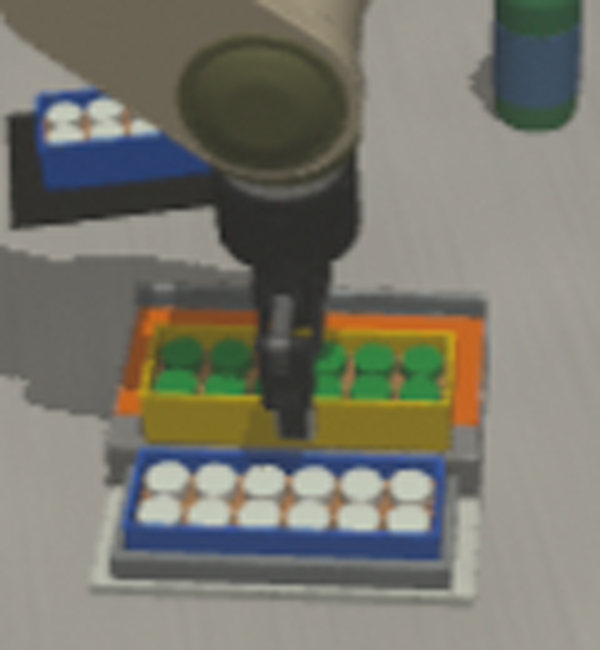

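View pics/w14.png

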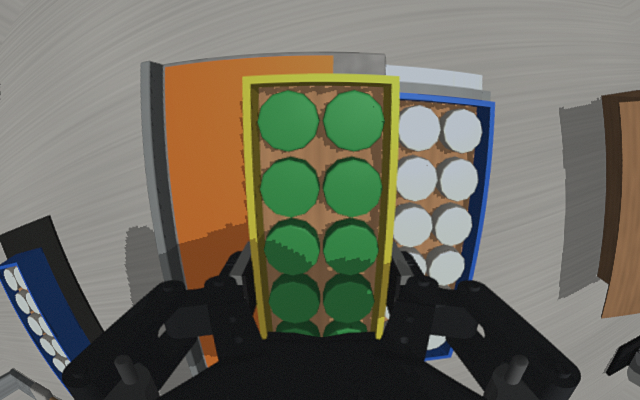

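Request:
{"fn": "move_arm", "kwargs": {
  "plan": [
    [[0, 1, -1], 0],
    [[0, 1, -1], 0],
    [[0, 0, -1], 0],
    [[0, 0, 0], 0]
  ]
}}

```text
clock: 16.33
eef_pos: [0.4989, 0.0086, 0.0132]
orientation: [-3.142, -0.0, -0.245]
contact_force: [-0.4, 0.0, -2.5]
opening: 0.671
```

Request:
{"fn": "move_arm", "kwargs": {
  "plan": [
    [[0, 0, -1], 0],
    [[1, 4, 0], 0],
    [[2, 8, 0], 0],
    [[2, 8, 0], 0],
    [[2, 6, 0], 0],
    [[1, 3, 0], 0],
    [[0, 1, 0], 0],
    [[0, 0, 0], 0]
  ]
}}

```text
clock: 17.0
eef_pos: [0.5081, 0.0383, 0.0132]
orientation: [3.141, -0.003, -0.244]
contact_force: [1.2, -0.5, 5.7]
opening: 0.673
```

```bash
python3 - <<'E'
from h import *
s=r.state(); print(s['clock'],s['eef_pos'],np.degrees(s['orientation']),s['opening'],s['contact_force'],s['torque'])
c=cam("side");im=vision.capture("side"); cv2.imwrite("pics/s15.png",cv2.resize(im[130:260,220:340],None,fx=5,fy=5,interpolation=cv2.INTER_CUBIC))
c=cam("wrist");im=vision.capture("wrist"); cv2.imwrite("pics/w15.png",im)
E
```

```text
17.0 [0.5080634  0.03826004 0.01315355] [ 1.79992666e+02 -1.75040342e-01 -1.40000727e+01] 0.6734108659816123 [ 1.23589723 -0.52889165  5.74315419] [-0.20555898 -0.03604741  0.12089062]
```

View pics/s15.png

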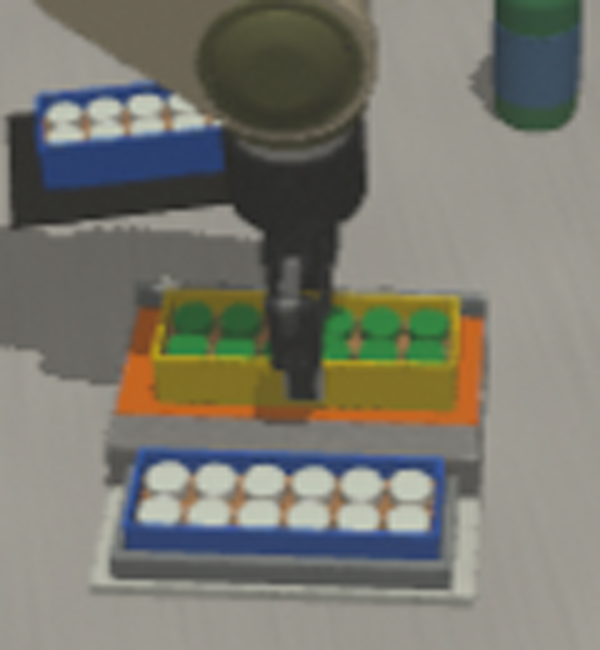

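View pics/w15.png

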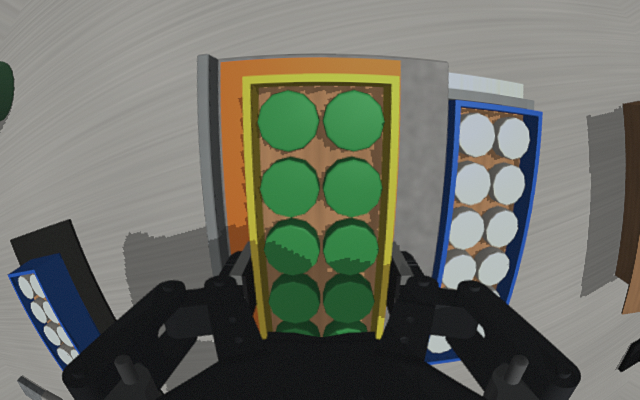

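Request:
{"fn": "move_arm", "kwargs": {
  "plan": [
    [[0, 0, 0.7], 0],
    [[0, 0, 0], 0]
  ]
}}

```text
clock: 17.27
eef_pos: [0.5071, 0.0385, 0.0132]
orientation: [-3.142, -0.001, -0.245]
contact_force: [0.5, -0.3, 1.5]
opening: 0.675
```

Request:
{"fn": "move_arm", "kwargs": {
  "plan": [
    [[0, 0, 0], 0],
    [[0, 0, 0], 0],
    [[0, 0, 0], 0],
    [[0, 0, 0], 0]
  ],
  "grip": -0.55
}}

```text
clock: 17.6
eef_pos: [0.5068, 0.0386, 0.0128]
orientation: [3.142, 0.0, -0.245]
contact_force: [0.4, -0.2, 0.3]
opening: 0.774
```

Request:
{"fn": "move_arm", "kwargs": {
  "plan": [
    [[0, 0, 8], 0],
    [[0, 0, 20], 0],
    [[0, 0, 30], 0],
    [[0, 0, 30], 0],
    [[0, 0, 25], 0],
    [[0, 0, 16], 0],
    [[0, 0, 0], 0],
    [[0, 0, 0], 0]
  ]
}}

```text
clock: 18.27
eef_pos: [0.507, 0.0386, 0.1425]
orientation: [-3.141, -0.001, -0.245]
contact_force: [-0.0, -0.4, -0.6]
opening: 0.773
```

```bash
cat > meas.py <<'E'
from h import *
def show(im,c,n,x,z0,z1,L=.17,W=.058,col=(0,0,255)):
    for p in proj(c,edgepts(*x,L,W,z0,z1),n): cv2.circle(im,tuple(np.round(p).astype(int).tolist()),0,col,-1)
def meas(n,items,out=None):
    c=cam(n); im=vision.capture(n); v=im.copy()
    for q,x0,z0 in items:
        for k in vision.masks_of(n,q)[:4]:
            p=proj(c,[x0[0],x0[1],z0+.03],n)[0]
            if np.linalg.norm(p-k['uv'])>35: continue
            x,e=fitbox(k['mask'],c,n,x0,z0,z0+.036); print(n,q,round(k['score'],2),np.round(x[:2]*1000,1),np.degrees(x[2]).round(2),e.round(2)); show(v,c,n,x,z0,z0+.036)
    if out: cv2.imwrite(out,v)
E
python3 - <<'E'
from meas import *
s=r.state(); print(s['clock'],s['eef_pos'],np.degrees(s['orientation']),s['opening'])
B=("bottom_tray",[.478,-.053,-.24],.008); M=("middle_tray",[.507,.0385,-.24],.041); T=("top_tray",[.45,.3067,-.03],.004)
meas("wrist",[M,B],"pics/w16.png"); meas("side",[M,B,T],"pics/s16.png"); meas("top",[M,B,T],"pics/t16.png")
print(r.state()['clock'])
E
```

```text
18.2667 [0.50699402 0.03861641 0.1424577 ] [-1.79991051e+02 -8.05984576e-02 -1.40118590e+01] 0.7727529315875058
wrist middle_tray 0.62 [505.8  37. ] -14.0 0.41
side middle_tray 0.92 [505.9  39.9] -12.38 0.27
side bottom_tray 0.72 [480.7 -44.9] -10.98 1.86
side top_tray 0.58 [449.8 308.3] -1.69 2.23
top middle_tray 0.93 [503.1  36.2] -10.44 4.12
top middle_tray 0.57 [499.6 -18.7] 13.42 14.74
top top_tray 0.95 [449.7 307. ] -1.27 0.36
18.8167
```

View pics/w16.png

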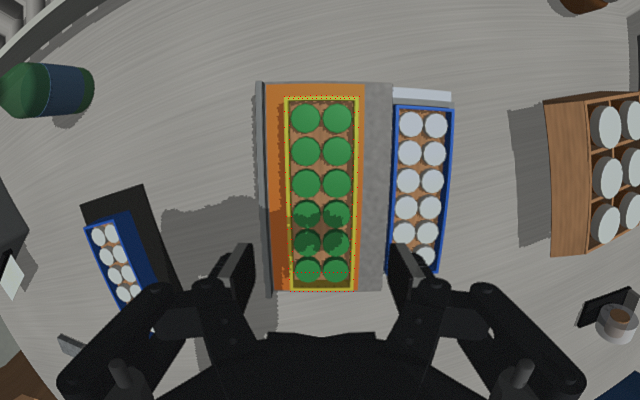

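View pics/s16.png

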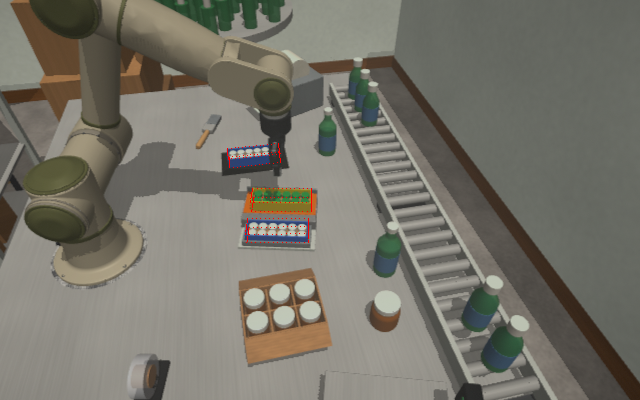

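Yellow sits on the orange patch at about rack y 95 mm, yaw -14.0°, square with the patch fit of -14.1°. Next I measure the bottom tray from the same relative height used over the blue tray on the mat.

Request:
{"fn": "move_arm", "kwargs": {
  "plan": [
    [[-3, -10, 0], 0],
    [[-5, -18, 0], 0],
    [[-6, -22, -5], 0],
    [[-6, -20, -5], 0],
    [[-5, -14, -5], 0],
    [[-4, -8, 0], 0],
    [[0, 0, 0], 0],
    [[0, 0, 0], 0]
  ],
  "grip": -1
}}

```text
clock: 19.48
eef_pos: [0.4779, -0.0536, 0.1272]
orientation: [-3.141, -0.0, -0.245]
contact_force: [0.9, -0.4, -0.1]
opening: 1.002
```

```bash
python3 - <<'E'
from meas import *
vision.capture("wrist"); vision.capture("wrist")
s=r.state(); print(s['clock'],s['eef_pos'],np.degrees(s['orientation']),s['opening'],s['joint_vel'].round(3))
B=("bottom_tray",[.478,-.053,-.24],.008);B2=("top_tray",[.478,-.053,-.24],.008)
n="wrist"; meas(n,[B,B2],"pics/w17.png"); meas("side",[B,B2])
c=cam(n); im=vision.capture(n)
hsv=cv2.cvtColor(im,cv2.COLOR_BGR2HSV); m=((hsv[...,0]>105)&(hsv[...,0]<125)&(hsv[...,1]>130)).astype(np.uint8)
nl,lab,st,ce=cv2.connectedComponentsWithStats(m); i=1+np.argmax(st[1:,4]); print(st[i],ce[i])
x,e=fitbox(lab==i,c,n,[.478,-.053,-.24],.008,.044); print(x,np.degrees(x[2]),e)
E
```

```text
19.5833 [ 0.47815877 -0.05291984  0.12723785] [-1.79997026e+02 -3.84130219e-02 -1.39797435e+01] 1.0022489842150029 [ 0.007  0.004  0.    -0.001 -0.    -0.001]
wrist bottom_tray 0.96 [479. -55.] -13.96 0.34
side bottom_tray 0.91 [479.9 -44.2] -10.59 2.21
[  31  208   78  123 2771] [ 74.08552869 262.97870805]
[ 0.44945763  0.30009781 -0.04229436] -2.4232882585072284 3.629801386113178
```

View pics/w17.png

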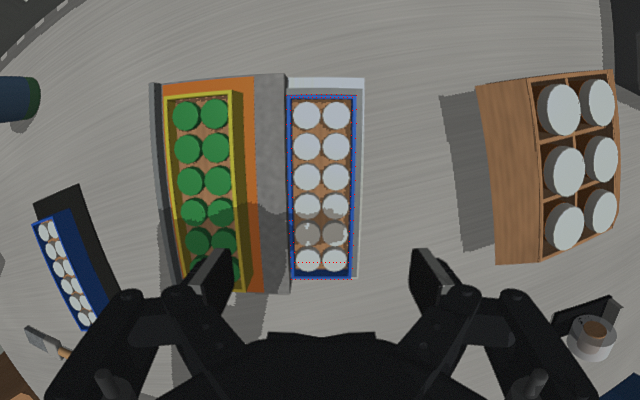

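Request:
{"fn": "move_arm", "kwargs": {
  "plan": [
    [[-1, 10, 0], 0],
    [[-2, 20, 0], 1],
    [[-2, 30, 0], 1],
    [[-2, 35, 0], 1],
    [[-3, 35, 0], 1],
    [[-3, 35, 0], 1],
    [[-3, 35, 0], 1],
    [[-3, 35, 0], 1]
  ]
}}

```text
clock: 20.6
eef_pos: [0.458, 0.1839, 0.127]
orientation: [-3.141, -0.0, -0.121]
contact_force: [0.8, 0.4, 0.2]
opening: 1.0
```

Request:
{"fn": "move_arm", "kwargs": {
  "plan": [
    [[-3, 35, 0], 1],
    [[-2, 35, 0], 1],
    [[-2, 28, 0], 1],
    [[-1, 17, 0], 1],
    [[-1, 10, 0], 1.2],
    [[0, 0, 0], 0],
    [[0, 0, 0], 0],
    [[0, 0, 0], 0]
  ]
}}

```text
clock: 21.27
eef_pos: [0.4499, 0.3057, 0.1269]
orientation: [3.141, 0.0, -0.033]
contact_force: [-0.9, -0.1, 0.4]
opening: 0.999
```

```bash
python3 - <<'E'
from meas import *
vision.capture("wrist"); vision.capture("wrist")
s=r.state(); print(s['clock'],s['eef_pos'],np.degrees(s['orientation']),s['opening'],s['joint_vel'].round(3))
n="wrist"; meas(n,[("top_tray",[.45,.3067,-.03],.004)],"pics/w18.png")
E
```

```text
21.3667 [0.45009328 0.3056637  0.12700326] [ 1.79994451e+02 -1.64862115e-03 -1.90979745e+00] 1.00101320093099 [ 0.002  0.002 -0.004  0.001  0.001  0.001]
wrist top_tray 0.6 [448.9 305.2] -1.36 0.58
```

View pics/w18.png

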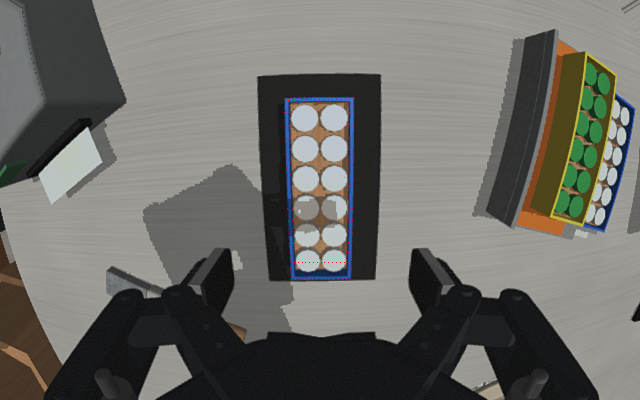

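Request:
{"fn": "move_arm", "kwargs": {
  "plan": [
    [[0, 1, -20], 0.2],
    [[0, 0, -30], 0],
    [[0, 0, -35], 0],
    [[0, 0, -30], 0],
    [[0, 0, -20], 0],
    [[0, 0, -11], 0],
    [[0, 0, -6], 0],
    [[0, 0, 0], 0]
  ]
}}

```text
clock: 22.13
eef_pos: [0.4499, 0.3074, -0.0254]
orientation: [3.141, 0.001, -0.029]
contact_force: [-0.3, 0.6, -0.5]
opening: 0.999
```

Request:
{"fn": "move_arm", "kwargs": {
  "plan": [
    [[0, 0, 0], 0],
    [[0, 0, 0], 0],
    [[0, 0, 0], 0],
    [[0, 0, 0], 0],
    [[0, 0, 0], 0]
  ],
  "grip": 1,
  "grip_force": 35
}}

```text
clock: 22.55
eef_pos: [0.4507, 0.3079, -0.0237]
orientation: [-3.141, -0.002, -0.028]
contact_force: [-1.0, -1.2, 7.2]
opening: 0.678
```

Request:
{"fn": "move_arm", "kwargs": {
  "plan": [
    [[0, 0, 3], 0],
    [[0, 0, 8], 0],
    [[0, 0, 18], 0],
    [[0, 0, 28], 0],
    [[0, 0, 35], 0],
    [[0, 0, 35], 0],
    [[0, 0, 18], 0],
    [[0, 0, 5], 0]
  ]
}}

```text
clock: 23.22
eef_pos: [0.4511, 0.3082, 0.1289]
orientation: [-3.139, -0.006, -0.028]
contact_force: [0.1, 0.3, -2.4]
opening: 0.672
```

Request:
{"fn": "move_arm", "kwargs": {
  "plan": [
    [[1, -8, 0], 0],
    [[2, -18, 0], -1],
    [[2, -28, 0], -1],
    [[2, -32, 0], -1],
    [[2, -32, 0], -1],
    [[3, -32, 0], -1],
    [[3, -32, 0], -1],
    [[3, -32, 0], -1]
  ]
}}

```text
clock: 23.88
eef_pos: [0.4664, 0.0917, 0.123]
orientation: [3.141, 0.004, -0.151]
contact_force: [0.4, 0.1, -3.6]
opening: 0.672
```

Request:
{"fn": "move_arm", "kwargs": {
  "plan": [
    [[3, -32, 0], -1],
    [[3, -32, 0], -1],
    [[2, -32, 0], -1],
    [[2, -26, 0], -1],
    [[1, -16, 0], -1],
    [[1, -8, 0], -0.3],
    [[0, 0, 0], 0],
    [[0, 0, 0], 0]
  ]
}}

```text
clock: 24.55
eef_pos: [0.4792, -0.0519, 0.1239]
orientation: [-3.141, 0.002, -0.243]
contact_force: [0.0, 0.3, -3.6]
opening: 0.671
```

```bash
python3 - <<'E'
from meas import *
im=vision.capture("wrist"); vision.capture("wrist")
s=r.state(); print(s['clock'],s['eef_pos'],np.degrees(s['orientation']),s['opening'],s['contact_force'],s['torque'])
cv2.imwrite("pics/w19.png",im)
E
```

```text
24.65 [ 0.47945758 -0.05132025  0.12440702] [-1.79978222e+02  6.51474287e-02 -1.38330484e+01] 0.6686222560557012 [ 0.968799   -0.3817704  -3.05098624] [ 0.02384011 -0.02011869 -0.03357976]
```

View pics/w19.png

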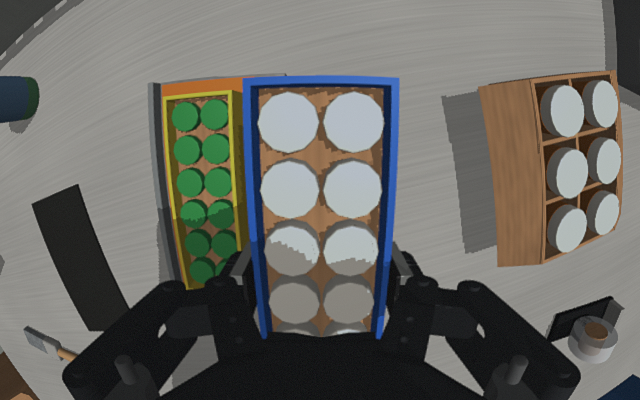

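```bash
python3 - <<'E'
from meas import *
i=vision.camera_info("wrist"); M=i['mount']
for f,tag in (("pics/w8.png","w8"),("pics/w19.png","w19")):
    im=cv2.imread(f).astype(float); 
    res=[]
    for col in range(270,380,5):
        p=im[60:95,col,0]-im[60:95,col,2]  # blue-red
        th=(p[:8].mean()+p.max())/2; j=np.argmax(p>th); row=60+j-1+(th-p[j-1])/(p[j]-p[j-1])
        d=np.array([(col-i['cx'])/i['fx'],(row-i['cy'])/i['fy']]); t=np.linalg.norm(d); ray=np.r_[d*np.sin(t)/t,np.cos(t)]
        w=M[:3,:3]@ray; o=M[:3,3]; k=((-.0640)-o[2])/w[2]; res.append((row,*(o+k*w)[:2]*1000))
    res=np.array(res); print(tag,np.median(res,0), np.polyfit(res[:,2],res[:,1],1))
E
```

```text
w8 [73.2374256  84.21638636  2.07127321] [4.42271820e-03 8.42227763e+01]
w19 [75.29201513 83.51482705  2.07096746] [2.82340038e-03 8.34900219e+01]
```

Request:
{"fn": "move_arm", "kwargs": {
  "plan": [
    [[1.5, -2.7, -10], -0.3],
    [[0, 0, -22], 0],
    [[0, 0, -25], 0],
    [[0, 0, -20], 0],
    [[0, 0, -12], 0],
    [[0, 0, -6], 0],
    [[0, 0, -3], 0],
    [[0, 0, 0], 0]
  ]
}}

```text
clock: 25.32
eef_pos: [0.4813, -0.0548, 0.0266]
orientation: [-3.142, 0.0, -0.248]
contact_force: [0.9, -0.6, -3.1]
opening: 0.669
```

```bash
python3 - <<'E'
from meas import *
vision.capture("wrist")
s=r.state(); print(s['clock'],s['eef_pos'],np.degrees(s['orientation']),s['opening'],s['contact_force'])
im=vision.capture("wrist"); cv2.imwrite("pics/w20.png",im)
im=vision.capture("side"); cv2.imwrite("pics/s20.png",cv2.resize(im[170:260,220:340],None,fx=6.5,fy=6.5,interpolation=cv2.INTER_CUBIC))
E
```

```text
25.3667 [ 0.48164281 -0.0549871   0.02716374] [ 1.79997871e+02 -3.46557748e-02 -1.41935574e+01] 0.6739594145805065 [ 0.20547202 -0.20503084 -2.49419148]
```

View pics/w20.png

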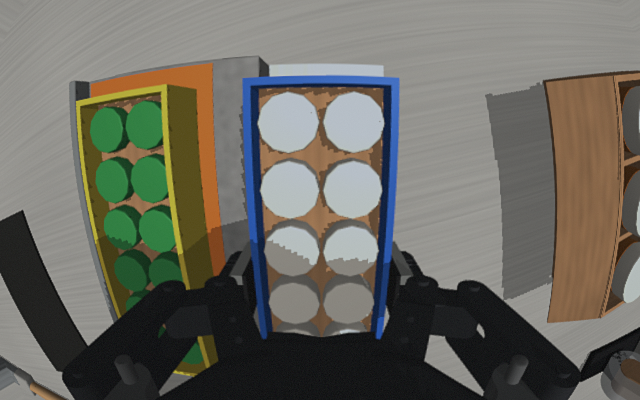

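View pics/s20.png

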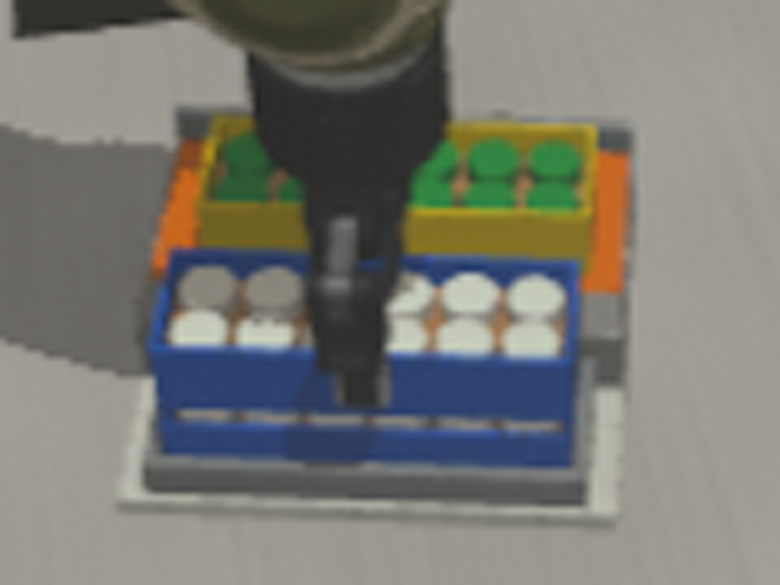

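Request:
{"fn": "move_arm", "kwargs": {
  "plan": [
    [[-0.7, 1, -3], 0],
    [[0, 0, -3], 0],
    [[0, 0, -2], 0],
    [[0, 0, -0.5], 0],
    [[0, 0, 0], 0],
    [[0, 0, 0], 0]
  ]
}}

```text
clock: 25.97
eef_pos: [0.4807, -0.0541, 0.0184]
orientation: [3.142, -0.0, -0.248]
contact_force: [-1.3, 0.2, -3.8]
opening: 0.671
```

```bash
python3 - <<'E'
from meas import *
s=r.state(); print(s['clock'],s['eef_pos'],np.degrees(s['orientation']),s['opening'],s['contact_force'])
ims=[vision.capture("side").astype(float) for _ in range(4)]; im=np.mean(ims,0).astype(np.uint8)
s=r.state(); print(s['clock'],s['eef_pos'],np.degrees(s['orientation']))
cv2.imwrite("pics/s21r.png",im)
cv2.imwrite("pics/s21.png",cv2.resize(im[190:260,230:330],None,fx=8,fy=8,interpolation=cv2.INTER_CUBIC))
v=cv2.resize(im[190:260,230:330],None,fx=8,fy=8,interpolation=cv2.INTER_CUBIC)
c=cam("side"); 
E
```

```text
25.9667 [ 0.48068374 -0.0541268   0.01839744] [ 1.79999657e+02 -2.03645581e-03 -1.42178405e+01] 0.671473344312352 [-1.30717089  0.16374071 -3.81078632]
26.1667 [ 0.48069633 -0.05412786  0.01846305] [ 1.79998216e+02 -6.89924279e-03 -1.42134942e+01]
```

View pics/s21.png

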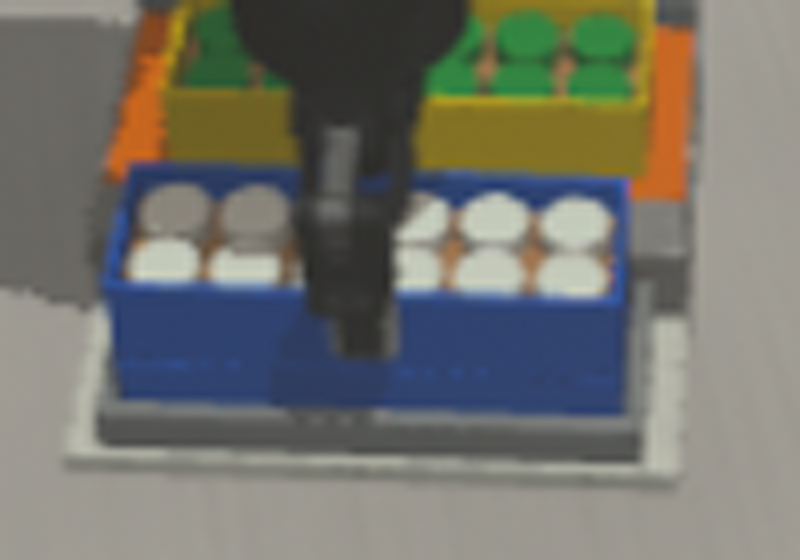

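The vertical corner edges of both blue trays run on without a step, left at (112,300)→(120,395) and right at (628,300)→(625,405) in the zoom. Lowering the last 1–2 mm.

Request:
{"fn": "move_arm", "kwargs": {
  "plan": [
    [[0, 0, -1], 0],
    [[0, 0, -0.7], 0],
    [[0, 0, 0], 0]
  ]
}}

```text
clock: 26.42
eef_pos: [0.4806, -0.0541, 0.0165]
orientation: [-3.142, 0.0, -0.248]
contact_force: [0.2, 0.3, -2.9]
opening: 0.668
```

Request:
{"fn": "move_arm", "kwargs": {
  "plan": [
    [[0, 0, -0.7], 0],
    [[0, 0, 0], 0],
    [[0, 0, 0], 0]
  ]
}}

```text
clock: 26.67
eef_pos: [0.4807, -0.0541, 0.0163]
orientation: [3.142, -0.0, -0.248]
contact_force: [-3.1, 0.4, 4.4]
opening: 0.67
```

Request:
{"fn": "move_arm", "kwargs": {
  "plan": [
    [[0, 0, 0.4], 0],
    [[0, 0, 0], 0],
    [[0, 0, 0], 0],
    [[0, 0, 0], 0],
    [[0, 0, 0], 0]
  ],
  "grip": -0.7
}}

```text
clock: 27.08
eef_pos: [0.4807, -0.0541, 0.0164]
orientation: [-3.142, -0.0, -0.248]
contact_force: [1.0, -0.7, 0.1]
opening: 0.849
```

Request:
{"fn": "move_arm", "kwargs": {
  "plan": [
    [[0, 0, 8], 0],
    [[0, 0, 20], 0],
    [[0, 0, 30], 0],
    [[0, 0, 30], 0],
    [[0, 0, 25], 0],
    [[0, 0, 12], 0],
    [[0, 0, 0], 0],
    [[0, 0, 0], 0]
  ]
}}

```text
clock: 27.75
eef_pos: [0.4806, -0.0541, 0.1416]
orientation: [3.142, -0.001, -0.248]
contact_force: [0.1, -0.4, -0.7]
opening: 0.852
```

```bash
python3 - <<'E'
from meas import *
s=r.state(); print(s['clock'],s['eef_pos'],np.degrees(s['orientation']),s['opening'],s['contact_force'])
n="wrist"; T=("top_tray",[.479,-.055,-.24],.044); M=("middle_tray",[.507,.0385,-.24],.041)
meas(n,[T,M],"pics/w22.png"); 
ims=[vision.capture("side").astype(float) for _ in range(3)]; im=np.mean(ims,0).astype(np.uint8)
cv2.imwrite("pics/s22.png",cv2.resize(im[180:260,225:335],None,fx=7,fy=7,interpolation=cv2.INTER_CUBIC))
E
```

```text
27.75 [ 0.48064461 -0.05407469  0.14161219] [ 1.79995149e+02 -4.88660313e-02 -1.42115330e+01] 0.8515284064636972 [ 0.13623603 -0.40618917 -0.74776701]
wrist top_tray 0.79 [479.2 -55.4] -14.2 0.44
wrist middle_tray 0.56 [506.7  36.5] -13.99 1.21
```

View pics/w22.png

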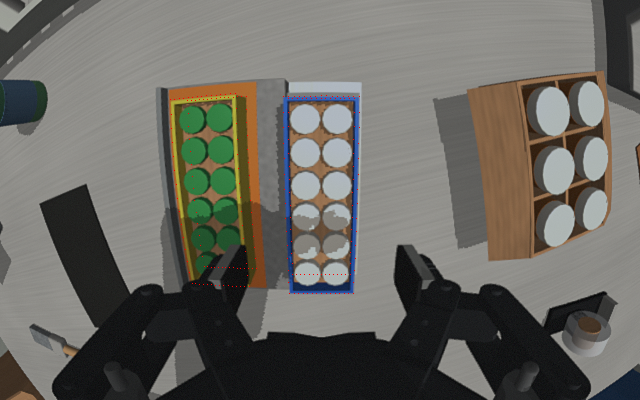

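View pics/s22.png

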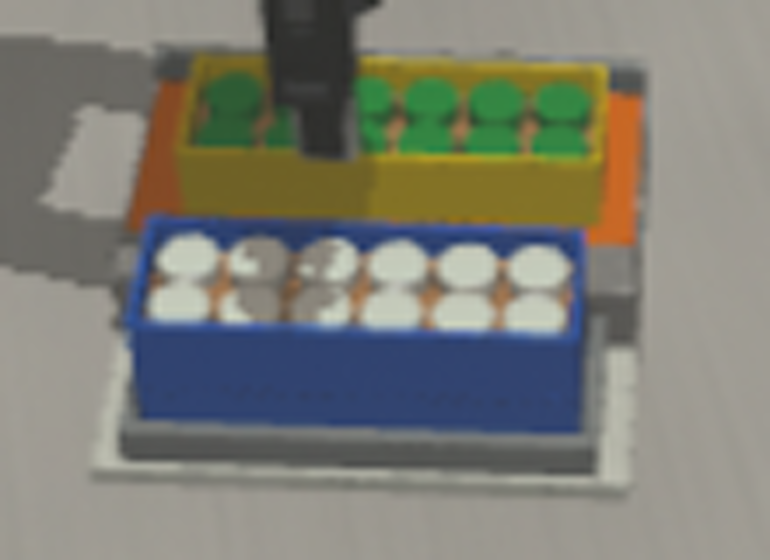

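Request:
{"fn": "move_arm", "kwargs": {
  "plan": [
    [[-10, 0, 20], 0],
    [[-10, 0, 25], 0],
    [[-10, 0, 20], 0],
    [[0, 0, 0], 0],
    [[0, 0, 0], 0]
  ]
}}

```text
clock: 28.47
eef_pos: [0.4508, -0.0542, 0.2067]
orientation: [3.141, -0.001, -0.248]
contact_force: [0.2, 0.2, -1.5]
opening: 0.851
```

```bash
python3 - <<'E'
from meas import *
im=vision.capture("top"); cv2.imwrite("pics/t23.png",im); a=cv2.imread("pics/top0.png")
for q in ("bottle_a","jar"):
    print(q,[(round(k['score'],2),k['uv']) for k in vision.boxes_of("top",q)[:3]])
meas("side",[("middle_tray",[.507,.0385,-.24],.041)]) if vision.capture("side") is not None else 0
E
```

```text
bottle_a [(0.96, [391.4, 134.9]), (0.8, [191.1, 146.0])]
jar [(0.74, [437.6, 156.7])]
side middle_tray 0.95 [506.9  40.2] -11.79 0.35
```

View pics/t23.png

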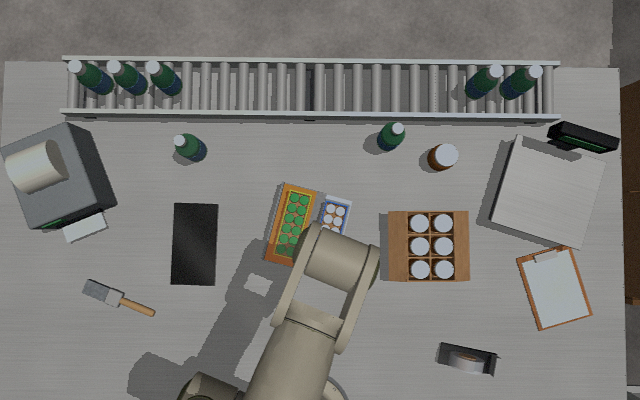

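```bash
python3 -c "
from cell import r
print(r.sign_off(), r.state()['clock'])"
```

```text
the job is handed in; nothing more can be done
the job is handed in; nothing more can be done
```

The job is done and handed in at about 29 s of robot time. I lifted the top blue tray onto the mat and slid the yellow tray onto the orange patch. The blue tray then went back onto the bottom tray.

**Slide:** I slid the yellow tray on the bottom tray's rim until it was clear, lowered it 3 mm onto the deck, and slid it on to the patch.

**Last checks**
- **Blue on blue:** the wrist camera puts the two trays within 0.5 mm and 0.3° of each other. The side view shows no step between them.
- **Yellow tray:** it lies at about y 95 mm in the rack frame, wholly on the patch, about 4 mm off centre in x. Its yaw is -14.0°, against -14.1° for the patch.
- **Bottles and jar:** in the last top view they stand where they started.
- **Forces:** readings at the end of each move stayed below about 14 N at the wrist.

**What failed or disagreed**
- **First grasp:** it closed in the air just above the caps, because the real fingertips sit about 38 mm behind the reported TCP. The force reading stayed near zero and the tray did not move. I corrected the height from the pictures.
- **Side camera:** its fit gave the yellow tray a yaw of about -12°. I put this down to partial occlusion and trusted the wrist camera and the gripper's yaw instead.
- **Starting stack:** the trays were already 2–6 mm out of line in x. I aligned the final placement to the measured bottom tray, not to the old position.

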